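Make up the finishing kit and the fitting kit

TASK

Make up two kits from the stock set out on the bench between the two kit boards. The square board with three recesses gets the finishing kit: the beech sanding block, the tall oil tin and the small paste tin; the oblong board with two recesses gets the fitting kit: the tape measure and the jar of bolts. Set each thing upright, flat on the floor of the recess cut to its own shape and size, let go of everything, and leave the cream mixing pot where it stands.

Things in the scene. Friction and masses are not known exactly. Their poses are not given: they have to be found in the camera images.
- finish_board: Square plywood kit board with cork-lined recesses, 204 x 204 mm. Fixed, 18 mm thick; origin at centre of underside. Recesses 8 mm deep (floor at z 10), in its frame (mm): oblong 72 (x) x 130 (y) at (-52, 0) for the sanding block, its length along the board's y; large round, diameter 88, at (+44, -44) for the oil tin; smaller round, diameter 74, at (+44, +51) for the paste tin.
- fitting_board: Oblong plywood kit board with cork-lined recesses, 224 (x) x 112 (y) mm. Fixed, 18 mm thick; origin at centre of underside. Recesses 8 mm deep (floor at z 10), in its frame (mm): oblong 90 (x) x 57 (y) at (-53, 0) for the tape measure, its length along the board's x; round, diameter 83, at (+55, 0) for the jar of bolts.
- sanding_block: Plain beech sanding block, a box 52 (x) x 110 (y) x 42 (z) mm, 0.16 kg, lying flat; grasp across the 52 mm. Origin at the centre of its underside, z up. Either way round is right.
- oil_tin: Tall round tin of polishing oil, 68 mm diameter, 99 mm high, 0.29 kg, standing upright; grasp round the body. Origin at the centre of its underside, z up.
- paste_tin: Small round tin of rubbing paste, 54 mm diameter, 61 mm high, 0.16 kg, standing upright; grasp round the body. Origin at the centre of its underside, z up.
- bolt_jar: Round glass jar of bolts with a tin lid, 63 mm diameter, 79 mm high (grasp the body, below 70 mm), 0.28 kg, standing upright. Origin at the centre of its underside, z up.
- tape_measure: Tape measure standing on its narrow edge, 37 (x) x 72 (y) x 64 (z) mm, 0.21 kg; its length is its y, grasp across the 37 mm x. Origin at about the centre of its underside (the body runs from y -32 to +35 mm), z up. Either way round is right.
- mixing_pot: Cream open-topped mixing pot, 69 mm diameter, 78 mm high, loose, belongs to neither kit: stays where it is. Origin at the centre of its underside, z up.

How it is judged:
At the end, for the whole second after the job is handed in: All five stand in their own recesses: underside under 3.5 mm above the recess floor, within 15 mm of the recess centre along each board axis, tilted under 0.1 rad, released, at rest; the mixing pot is within 25 mm of its start (x of sanding_block in the frame of finish_board between -0.067 and -0.037 m and y of sanding_block in the frame of finish_board between -0.015 and 0.015 m and z of sanding_block in the frame of finish_board between 0.006 and 0.0135 m and angle between each of sanding_block, oil_tin, paste_tin, tape_measure, bolt_jar's own z axis and vertical below 0.1 rad and linear speed of each of sanding_block, oil_tin, paste_tin, tape_measure, bolt_jar below 0.02 m/s and contact force between each of sanding_block, oil_tin, paste_tin, tape_measure, bolt_jar and the fingers below 0.2 N and x of oil_tin in the frame of finish_board between 0.029 and 0.059 m and y of oil_tin in the frame of finish_board between -0.059 and -0.029 m and z of oil_tin in the frame of finish_board between 0.006 and 0.0135 m and x of paste_tin in the frame of finish_board between 0.029 and 0.059 m and y of paste_tin in the frame of finish_board between 0.036 and 0.066 m and z of paste_tin in the frame of finish_board between 0.006 and 0.0135 m and x of tape_measure in the frame of fitting_board between -0.068 and -0.038 m and y of tape_measure in the frame of fitting_board between -0.015 and 0.015 m and z of tape_measure in the frame of fitting_board between 0.006 and 0.0135 m and x of bolt_jar in the frame of fitting_board between 0.04 and 0.07 m and y of bolt_jar in the frame of fitting_board between -0.015 and 0.015 m and z of bolt_jar in the frame of fitting_board between 0.006 and 0.0135 m and distance of mixing_pot from where it was at the start of the episode below 0.025 m); the robot touches nothing.
It fails at once if the mixing pot is knocked over or moved more than 30 mm (distance of mixing_pot from where it was at the start of the episode above 0.03 m or angle between mixing_pot's own z axis and vertical above 0.5 rad).
It also fails if it takes over 128 s, if anything falls off the work surface, if the arm or the gripper's body presses on something with over 40 N, if the wrist force passes 120 N, or if a joint passes its speed limit or range.

ROBOT

A 6-joint arm with a two-finger parallel gripper is mounted at the origin on a cart in front of the work surface, level with it; the furniture and walls round the work are solid. World frame = base frame: x ahead of the robot, y to its left, z up, the work surface at z = 0. Lengths are in m, angles in rad, forces in N, time in s.
With the tool pointing down it reaches from about 0.3 to 0.875 m from the base axis. Payload 6.4 kg.
Tool frame: the origin (TCP) lies at the very end of the fingers, on their centre line; the grasp point (between the pads) lies 19 mm behind it; z points along the fingers, y is the line along which they close (so a half turn about z gives the same grasp; the last joint's range is limited). The gripper opens to 85 mm and grips with 20 to 120 N. Pads are 22 mm wide; open, the fingers measure 114 mm over their backs; the gripper's body (76 mm by 85 mm) begins 54 mm behind the grasp point. The pads swing forward as they close: fully open they stand 13 mm farther back than shut.
Start: joints at [-1.533, 0.181, 1.607, -0, 1.354, -0.206], TCP at [0.139, -0.558, 0.231] pointing down, gripper open.
Joint ranges: [-2.99, 2.99], [-0.89, 2.07], [0.3, 2.58], [-1.14, 4.28], [0, 2.63], [-3.12, 3.12]. Speed limits (rad/s): [2.57, 2.57, 3.01, 3.14, 3.14, 3.14].

INTERFACE

Orientations are given as a unit quaternion [w, x, y, z].
In Python, from bench import ctrl gives the robot as it stands.
- The arm moves only by the tool jog_arm, never from a script. Its argument "series" is a list that holds one entry, the list of rows, each a list of 7 numbers: the shift along the tool's x, y, z in mm, then the turn, a rotation vector about the tool's x, y, z in rad, then the finger opening in mm, from 0 to 85.4. In form: [[[tx, ty, tz, rx, ry, rz, gripper], ...]]. A call has exactly 10 rows; each row shifts and turns the commanded pose from where the row before left it, along the tool's axes as they then stand; what a row does not reach is not made up. A row lasts 1/10 s, in which the tool goes at most 50 mm and 8.59 degrees, less where a joint would pass 70% of its speed; a pose out of reach is approached as far as the arm can. A call with a gripper value outside its range is refused whole. The fingers move at their own pace and stop on an object; the grip force is fixed at half the most. Time passes only in rows, so rows that do not move let the fingers close, or fill a call up. It gives the time, the measured TCP pose, the force, the opening and the grip force at its end, in the units of the state.
- ctrl.get_obs(): the state, without advancing time (a new reading comes with each control period).
- ctrl.camera(name): name is "side" or "top"; returns a dict with "frame" (480x640x3 uint8, blue, green, red), "z_map" (480x640 float32, m along the optical axis (not along the pixel's ray), 0 where there is no reading), "fx", "fy", "cx", "cy" (pixels), "xyz" and "rotation" of the camera in the world. Camera axes: x right, y down, z forward; pixel columns grow to the right and rows downward; lengths in m; the calibration is good to about 2 mm. A picture is of the moment at which its call begins.
- ctrl.hand_in(): hands the job in; it is judged then, once.
The state is a dict: "time_s": time; "q": joint angles; "dq": joint speeds; "joint_efforts": joint torques, N m; "eef_pos": TCP position; "eef_rot": TCP orientation; "wrist_force": force on the tool from outside, world axes, zero at the start; "torque": the same for the moment, N m; "opening": opening from 0.0 (shut) to 1.0 (fully open); "grasp_force": force on a finger pad.
Only numpy, scipy, OpenCV 4.12 (cv2) and the standard library are available. Lean on these libraries where they do the work, as an engineer would, in place of code of your own. Each camera call takes 0.05 s, during which the arm holds its last target. There are 200 camera calls.

## Working session

There is one attempt and no reset: what is moved stays moved. The work goes in short steps, Python scripts to look and compute and a tool call to move; the robot and the scene stay as the last step left them, time stands still between calls to the robot, and variables do not carry over. Pictures are saved under pics/ and viewed, at most 14 in all, crops included, and the job is handed in when it is done.

Besides the shell and the picture viewer there is one more tool, called after "Call:" as name(argument=value, ...) on one line, values as JSON. jog_arm: Moves the arm, as the interface text tells. Its arguments: {"type":"object","properties":{"series":{"type":"array"}},"required":["series"]}

```bash
mkdir -p pics; ls
python3 - <<'E'
from bench import ctrl
import cv2,numpy as np
o=ctrl.get_obs(); print({k:np.round(v,3).tolist() for k,v in o.items()})
for n in("top","side"):
    c=ctrl.camera(n); cv2.imwrite(f"pics/{n}0.png",c["frame"]); np.savez(f"{n}0.npz",**c)
    print(n,c["fx"],c["fy"],c["cx"],c["cy"],np.round(c["xyz"],4).tolist(),np.round(c["rotation"],4).tolist())
E
```

```text
pics
{'time_s': 0.0, 'q': [-1.533, 0.182, 1.608, 0.0, 1.354, -0.206], 'dq': [0.001, -0.002, -0.0, 0.001, -0.001, -0.002], 'joint_efforts': [-0.0, -44.487, -35.134, -0.0, 0.009, -0.0], 'eef_pos': [0.139, -0.557, 0.23], 'eef_rot': [-0.001, 0.993, 0.122, 0.0], 'wrist_force': [0.549, -0.627, 0.014], 'torque': [0.038, 0.026, -0.042], 'grasp_force': 0.0, 'opening': 1.003}
top 441.5121461196967 441.5121461196967 316.7274404417198 233.75854635345155 [0.426, -0.0126, 0.9789] [-0.0512, 0.7146, -0.696, 0.048]
side 513.3727218068323 513.3727218068323 320.4728052373811 240.61856792456882 [0.5473, -0.8206, 0.6121] [-0.4586, 0.8886, 0.0031, 0.0059]
```

View pics/top0.png

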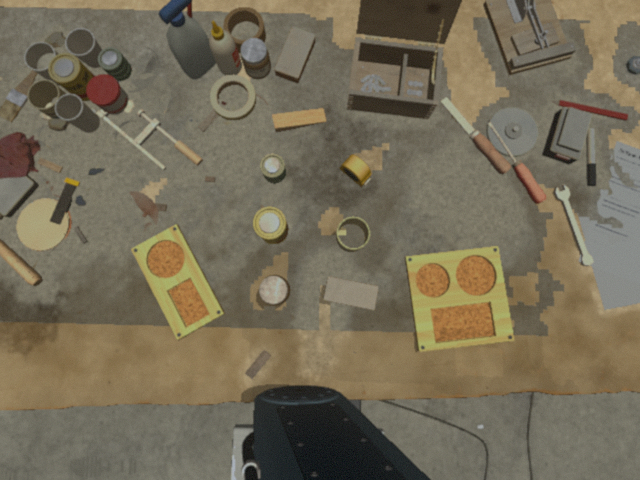

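View pics/side0.png

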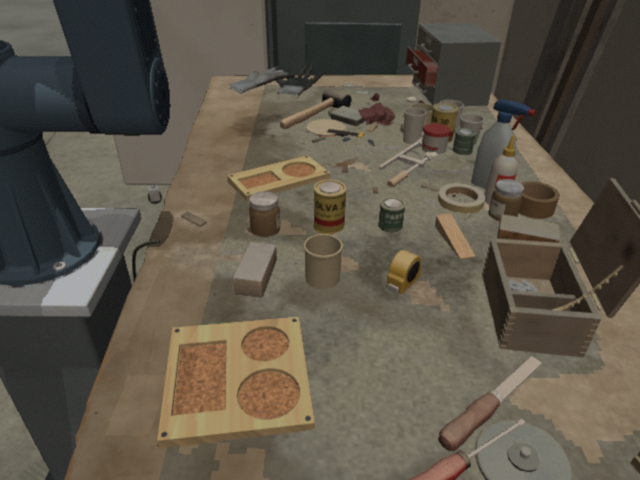

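The top view shows the oil tin at (270,223), paste tin (273,167), jar (273,291), block (350,293), pot (353,233) and tape (356,169). The fitting board is at (177,281) and the finish board at (460,298). The side view shows the same layout, with everything upright and in the clear.

```bash
cat > h.py <<'E'
import numpy as np,cv2
from scipy.spatial.transform import Rotation as R
def rot(c):
    r=np.asarray(c["rotation"]); return R.from_quat(r[[1,2,3,0]]).as_matrix() if r.size==4 else r
def cloud(c):
    v,u=np.mgrid[0:480,0:640]; z=c["z_map"]
    p=np.stack([(u-c["cx"])/c["fx"]*z,(v-c["cy"])/c["fy"]*z,z],-1)@rot(c).T+c["xyz"]
    p[z==0]=np.nan; return p
def ray(c,uv,h):
    uv=np.atleast_2d(uv).astype(float)
    d=np.c_[(uv[:,0]-c["cx"])/c["fx"],(uv[:,1]-c["cy"])/c["fy"],np.ones(len(uv))]@rot(c).T
    return (c["xyz"]+d*((h-c["xyz"][2])/d[:,2])[:,None])[:,:2]
def project(c,P):
    q=(np.atleast_2d(P)-c["xyz"])@rot(c); return np.c_[q[:,0]/q[:,2]*c["fx"]+c["cx"],q[:,1]/q[:,2]*c["fy"]+c["cy"]]
E
cat > m.py <<'E'
from h import *
T=dict(np.load("top0.npz"));S=dict(np.load("side0.npz"))
PT,PS=cloud(T),cloud(S)
print("table z",np.nanmedian(PT[190:320,300:335,2]),np.nanstd(PT[240:270,300:330,2]))
obj=dict(oil=(270,223),paste=(273,167),jar=(273,291),block=(350,293),pot=(353,233),tape=(356,169))
for n,(u,v) in obj.items():
    w=PT[v-35:v+36,u-35:u+36]; m=(w[...,2]>0.02).astype(np.uint8)
    k,l=cv2.connectedComponents(m)
    lab=np.bincount(l[25:46,25:46][m[25:46,25:46]>0]).argmax(); m=l==lab
    H=np.nanpercentile(w[m][:,2],95); top=m&(w[...,2]>H-.012)
    if n=='block' or n=='tape': top=m&(w[...,2]>.022)
    ys,xs=np.nonzero(top); uv=np.c_[xs+u-35,ys+v-35]
    xy=w[top][:,:2].astype(np.float32) 
    (cx,cy),r=cv2.minEnclosingCircle(xy); rect=cv2.minAreaRect(xy*1000)
    # side view
    d=np.hypot(PS[...,0]-cx,PS[...,1]-cy)<.045; s=PS[d&(PS[...,2]>.02)]
    Hs=np.nanpercentile(s[:,2],97); st=s[s[:,2]>Hs-.012][:,:2].astype(np.float32)
    c2,r2=cv2.minEnclosingCircle(st)
    print(n,"top c %.4f %.4f d %.1f H %.1f"%(cx,cy,2e3*r,1e3*H),"| side c",np.round(c2,4),"d %.1f H %.1f"%(2e3*r2,1e3*Hs),"rect",np.round(rect[0],1),np.round(rect[1],1),round(rect[2],1), "siderect",[np.round(x,1) for x in cv2.minAreaRect(st*1000)])
for nm,c,P in(("top",T,PT),("side",S,PS)):
    hsv=cv2.cvtColor(c["frame"],cv2.COLOR_BGR2HSV)
    for b,xy,w in(("fin",(.29,-.33),.16),("fit",(.33,.31),.16)):
        near=np.hypot(P[...,0]-xy[0],P[...,1]-xy[1])<w
        cork=cv2.inRange(hsv,(3,110,90),(17,255,255))*near.astype(np.uint8)
        cork=cv2.morphologyEx(cv2.morphologyEx(cork,cv2.MORPH_CLOSE,np.ones((3,3))),cv2.MORPH_OPEN,np.ones((3,3)))
        for k in cv2.findContours(cork,cv2.RETR_EXTERNAL,cv2.CHAIN_APPROX_NONE)[0]:
            if cv2.contourArea(k)<300: continue
            g=np.zeros(cork.shape,np.uint8);cv2.drawContours(g,[k],-1,255,-1);zz=np.nanmedian(P[...,2][cv2.erode(g,np.ones((7,7)))>0])
            q=ray(c,k[:,0],.014); r=cv2.minAreaRect((q*1000).astype(np.float32))
            print(nm,b,"z %.1f"%(zz*1e3),[np.round(x,1) for x in r],"circle",np.round(cv2.minEnclosingCircle((q*1000).astype(np.float32))[0],1))
        yel=cv2.inRange(hsv,(18,60,120),(35,255,255))*near.astype(np.uint8)
        yel=cv2.morphologyEx(yel,cv2.MORPH_OPEN,np.ones((3,3)))
        kk=max(cv2.findContours(yel,cv2.RETR_EXTERNAL,cv2.CHAIN_APPROX_NONE)[0],key=cv2.contourArea)
        q=ray(c,kk[:,0],.018)*1000; print(nm,b,"board",[np.round(x,1) for x in cv2.minAreaRect(q.astype(np.float32))],"z",np.nanmedian(P[...,2][cv2.erode(yel,np.ones((3,3)))>0]))
E
python3 m.py
```

```text
table z 0.004298061000021336 0.0027109287553324295
oil top c 0.5718 0.0906 d 68.2 H 100.9 | side c [0.5734 0.0896] d 71.7 H 100.4 rect [571.9  90.1] [67.5 64.9] 1.1 siderect [array([572.7,  88.7]), array([67. , 66.8]), np.float64(48.0)]
paste top c 0.7028 0.0945 d 54.2 H 63.3 | side c [0.7035 0.091 ] d 57.1 H 62.7 rect [702.4  94.1] [52.1 52.7] 14.5 siderect [array([703.5,  90.7]), array([51.9, 54.7]), np.float64(2.4)]
jar top c 0.4374 0.0795 d 57.4 H 81.1 | side c [0.438  0.0768] d 61.2 H 80.4 rect [437.   79.1] [54.4 56.5] 1.3 siderect [array([438.8,  76.9]), array([54.9, 58.9]), np.float64(4.6)]
block top c 0.4351 -0.0803 d 117.6 H 44.8 | side c [ 0.4351 -0.0802] d 90.0 H 44.3 rect [435.6 -80.9] [110.2  51.9] 80.3 siderect [array([437. , -80.6]), array([88.8, 52.1]), np.float64(79.4)]
pot top c 0.5584 -0.0810 d 68.9 H 79.4 | side c [ 0.5594 -0.0823] d 72.6 H 78.8 rect [558.9 -81.6] [67.5 66.2] 0.6 siderect [array([559. , -82.1]), array([69.5, 67.7]), np.float64(63.2)]
tape top c 0.7058 -0.0885 d 70.6 H 64.3 | side c [ 0.7076 -0.0919] d 52.3 H 64.3 rect [705.3 -88.3] [64.4 35. ] 51
[... 288 characters left out ...]
it z 11.0 [array([406.2, 267. ]), array([86.8, 53. ]), np.float64(31.1)] circle [406.1 266.8]
top fit z 11.3 [array([474.8, 322. ]), array([28.4, 67.9]), np.float64(1.5)] circle [481.3 322.1]
top fit board [array([339.7, 305. ]), array([290., 313.]), np.float64(1.6)] z 0.0012123770123297906
side fin z 10.8 [array([ 379.2, -322.6]), array([ 71.7, 129. ]), np.float64(8.6)] circle [ 380.5 -323.1]
side fin board [array([ 391.4, -320.6]), array([116.5, 209.4]), np.float64(9.7)] z 0.01832475015896723
side fit z 11.4 [array([406.8, 270.5]), array([86.9, 51.1]), np.float64(31.5)] circle [406.9 270.6]
side fit board [array([428., 281.]), array([170.4, 119.8]), np.float64(28.1)] z 0.018868170321035937
```

```bash
sed -i 's/(.29,-.33),.16/(.43,-.32),.16/; s/(.33,.31),.16/(.45,.293),.15/; s/(18,60,120),(35/(20,90,150),(35/' m.py
cat >> m.py <<'E'
for n,(u,v) in dict(block=(350,293),tape=(356,169)).items():
    w=PT[v-35:v+36,u-35:u+36].reshape(-1,3); w=w[w[:,2]>(.03)]
    print(n,cv2.boxPoints(cv2.minAreaRect((w[:,:2]*1000).astype(np.float32))).round(1).tolist())
E
python3 m.py | grep -v H
```

```text
table z 0.004298061000021336 0.0027109287553324295
top fin z 10.3 [array([ 380.3, -323.9]), array([ 68.7, 126.9]), np.float64(7.6)] circle [ 380.6 -324.4]
top fin z 10.2 [array([ 467.6, -259.6]), array([69.5, 69.5]), np.float64(89.7)] circle [ 467.7 -260.1]
top fin z 10.2 [array([ 480.9, -354.3]), array([82.4, 81.2]), np.float64(1.5)] circle [ 480.6 -354.1]
top fin board [array([ 431. , -316.7]), array([204.5, 203.6]), np.float64(8.2)] z 0.017770717307570072
top fit z 11.0 [array([406.2, 267. ]), array([86.8, 53. ]), np.float64(31.1)] circle [406.1 266.8]
top fit z 11.1 [array([499. , 323.4]), array([76.9, 77.3]), np.float64(1.5)] circle [498.9 323.6]
top fit board [array([451.2, 295.2]), array([223.5, 111.3]), np.float64(31.1)] z 0.018643366496534752
side fin z 11.9 [array([ 409.9, -425.6]), array([127.6,  10.9]), np.float64(6.2)] circle [ 409.6 -422.9]
side fin z 10.8 [array([ 481.1, -352.9]), array([87.5, 82.6]), np.float64(0.6)] circle [ 480.6 -350.7]
side fin z 10.8 [array([ 379.2, -322.6]), array([ 71.7, 129. ]), np.float64(8.6)] circle [ 380.5 -323.1]
side fin z 10.9 [array([ 465.3, -252.6]), array([72.6, 83.5]), np.float64(23.5)] circle [ 465.7 -253.7]
side fin board [array([ 523.6, -309. ]), array([ 18.8, 191.9]), np.float64(7.9)] z 0.018301003680735617
side fit z 11.4 [array([406.8, 270.5]), array([86.9, 51.1]), np.float64(31.5)] circle [406.9 270.6]
side fit z 11.5 [array([500.4, 324.2]), array([77.8, 74.6]), np.float64(1.5)] circle [501.2 326.6]
side fit board [array([426.1, 322.8]), array([85.6, 35.2]), np.float64(21.9)] z 0.019054195570659238
block [[400.70001220703125, -130.89999389648438], [451.79998779296875, -139.60000610351562], [470.3999938964844, -31.0], [419.29998779296875, -22.299999237060547]]
tape [[671.5999755859375, -102.19999694824219], [698.9000244140625, -124.19999694824219], [738.4000244140625, -75.0999984741211], [711.0999755859375, -53.099998474121094]]
```

```bash
cat > plan.py <<'E'
"""plan.py 'x y z yaw grip n' ... : rows in tool axes from the last commanded pose (cmd.npy: x y z mm, yaw deg) ; yaw = world angle of tool x"""
import sys,os,numpy as np
from bench import ctrl
def meas():
    o=ctrl.get_obs(); w,x,y,z=o["eef_rot"]; return np.r_[o["eef_pos"]*np.float64(1000),np.degrees(2*np.arctan2(y,x))],o
m,o=meas(); m[3]=(m[3]+180)%360-180
c=np.load("cmd.npy") if os.path.exists("cmd.npy") else m.copy()
d=m-c; d[3]=(d[3]+180)%360-180
w,x,y,z=o["eef_rot"]; print("t %.2f"%o["time_s"],"meas",m.round(1),"meas-cmd",d.round(1),"tilt w,z",np.round([w,z],3),"open %.1f"%(o["opening"]*85.4),"F",np.round(o["wrist_force"],1),"grip",np.round(o["grasp_force"],1),"q6 %.2f"%o["q"][5])
rows=[]
for a in sys.argv[1:]:
    t=[float(v) for v in a.split()]; tgt=np.array(t[:4]); g=t[4]; n=int(t[5])
    s=np.ones(n)
    if n>3: s[0]=s[-1]=.5
    s=np.cumsum(s)/s.sum(); c0=c.copy()
    for k in range(n):
        e=c0+(tgt-c0)*s[k]; th=np.radians(c[3]); dx,dy,dz=e[:3]-c[:3]
        r=[round(dx*np.cos(th)+dy*np.sin(th),1),round(dx*np.sin(th)-dy*np.cos(th),1),round(-dz,1),0,0,round(-np.radians(e[3]-c[3]),3),g]
        rows.append(r); c=c+np.r_[r[0]*np.cos(th)+r[1]*np.sin(th),r[0]*np.sin(th)-r[1]*np.cos(th),-r[2],-np.degrees(r[5])]
assert len(rows)%10==0,len(rows)
for i in range(0,len(rows),10): print("[["+",".join("[%g,%g,%g,0,0,%g,%g]"%(r[0],r[1],r[2],r[5],r[6]) for r in rows[i:i+10])+"]]")
if rows: np.save("cmd.npy",c)
E
python3 plan.py "435.5 -80.6 150 80.3 82 18" "435.5 -80.6 150 80.3 82 2"
```

```text
t 0.10 meas [ 138.8 -557.5  230.5   14. ] meas-cmd [0. 0. 0. 0.] tilt w,z [-0.001  0.   ] open 85.5 F [ 0.  -0.2 -0.3] grip 0.0 q6 -0.21
[[[11.9,-11.5,2.4,0,0,-0.034,82],[24.4,-22.2,4.7,0,0,-0.068,82],[26,-20.5,4.7,0,0,-0.068,82],[27.2,-18.6,4.8,0,0,-0.068,82],[28.5,-16.8,4.7,0,0,-0.068,82],[29.5,-14.8,4.7,0,0,-0.069,82],[30.5,-12.7,4.8,0,0,-0.068,82],[31.3,-10.7,4.7,0,0,-0.068,82],[31.9,-8.5,4.7,0,0,-0.068,82],[32.5,-6.2,4.8,0,0,-0.068,82]]]
[[[32.8,-4.1,4.7,0,0,-0.068,82],[33,-1.8,4.7,0,0,-0.068,82],[33,0.4,4.8,0,0,-0.068,82],[32.9,2.6,4.7,0,0,-0.068,82],[32.7,4.9,4.7,0,0,-0.068,82],[32.3,7.1,4.8,0,0,-0.069,82],[31.7,9.3,4.7,0,0,-0.068,82],[15.5,5.7,2.4,0,0,-0.034,82],[-0,0,-0,0,0,0,82],[-0,0,-0,0,0,0,82]]]
```

```bash
sed -i 's/th),1)/th))/g; s/round(-dz,1)/round(-dz)/; s/e\[3\]-c\[3\]),3)/e[3]-c[3]),2)/' plan.py; rm cmd.npy
python3 plan.py "435.5 -80.6 150 80.3 82 18" "435.5 -80.6 150 80.3 82 2"
```

```text
t 0.10 meas [ 138.8 -557.5  230.5   14. ] meas-cmd [0. 0. 0. 0.] tilt w,z [-0.001  0.   ] open 85.5 F [ 0.  -0.2 -0.3] grip 0.0 q6 -0.21
[[[12,-12,2,0,0,-0.03,82],[24,-22,5,0,0,-0.07,82],[26,-20,5,0,0,-0.07,82],[27,-19,5,0,0,-0.07,82],[29,-17,4,0,0,-0.07,82],[29,-14,5,0,0,-0.06,82],[31,-13,5,0,0,-0.07,82],[31,-11,5,0,0,-0.07,82],[32,-8,4,0,0,-0.07,82],[33,-7,5,0,0,-0.07,82]]]
[[[32,-4,5,0,0,-0.07,82],[33,-1,4,0,0,-0.06,82],[33,0,5,0,0,-0.07,82],[33,3,5,0,0,-0.07,82],[33,5,5,0,0,-0.07,82],[32,7,4,0,0,-0.07,82],[32,9,5,0,0,-0.06,82],[15,6,2,0,0,-0.04,82],[0,0,0,0,0,0,82],[0,0,0,0,0,0,82]]]
```

Call:
jog_arm(series=[[[12,-12,2,0,0,-0.03,82],[24,-22,5,0,0,-0.07,82],[26,-20,5,0,0,-0.07,82],[27,-19,5,0,0,-0.07,82],[29,-17,4,0,0,-0.07,82],[29,-14,5,0,0,-0.06,82],[31,-13,5,0,0,-0.07,82],[31,-11,5,0,0,-0.07,82],[32,-8,4,0,0,-0.07,82],[33,-7,5,0,0,-0.07,82]]])

```text
time_s: 1.1
eef_pos: [0.3051, -0.2897, 0.186]
eef_rot: [-0.0, 0.901, 0.433, 0.0]
wrist_force: [0.4, -0.6, 0.3]
opening: 0.962
grasp_force: 0.0
```

Call:
jog_arm(series=[[[32,-4,5,0,0,-0.07,82],[33,-1,4,0,0,-0.06,82],[33,0,5,0,0,-0.07,82],[33,3,5,0,0,-0.07,82],[33,5,5,0,0,-0.07,82],[32,7,4,0,0,-0.07,82],[32,9,5,0,0,-0.06,82],[15,6,2,0,0,-0.04,82],[0,0,0,0,0,0,82],[0,0,0,0,0,0,82]]])

```text
time_s: 2.1
eef_pos: [0.4352, -0.0815, 0.151]
eef_rot: [-0.0, 0.764, 0.646, -0.0]
wrist_force: [0.2, 0.0, 0.7]
opening: 0.958
grasp_force: 0.0
```

```bash
python3 plan.py "435.5 -80.6 16 80.3 82 9" "435.5 -80.6 16 80.3 82 1"
```

```text
t 2.10 meas [435.2 -81.5 151.   80.4] meas-cmd [-0.3 -0.4  0.6  0. ] tilt w,z [-0. -0.] open 81.9 F [0.2 0.  0.7] grip 0.0 q6 -0.29
[[[0,0,8,0,0,0,82],[0,0,17,0,0,0,82],[0,0,17,0,0,0,82],[0,0,17,0,0,0,82],[0,0,17,0,0,0,82],[0,0,16,0,0,0,82],[0,0,17,0,0,0,82],[0,0,17,0,0,0,82],[0,0,8,0,0,0,82],[0,0,0,0,0,0,82]]]
```

Call:
jog_arm(series=[[[0,0,8,0,0,0,82],[0,0,17,0,0,0,82],[0,0,17,0,0,0,82],[0,0,17,0,0,0,82],[0,0,17,0,0,0,82],[0,0,16,0,0,0,82],[0,0,17,0,0,0,82],[0,0,17,0,0,0,82],[0,0,8,0,0,0,82],[0,0,0,0,0,0,82]]])

```text
time_s: 3.1
eef_pos: [0.4342, -0.0818, 0.0162]
eef_rot: [-0.001, 0.764, 0.645, -0.001]
wrist_force: [-0.7, 0.5, -0.1]
opening: 0.96
grasp_force: 0.0
```

Call:
jog_arm(series=[[[0,0,0,0,0,0,10],[0,0,0,0,0,0,10],[0,0,0,0,0,0,10],[0,0,0,0,0,0,10],[0,0,0,0,0,0,10],[0,0,0,0,0,0,10],[0,0,0,0,0,0,10],[0,0,0,0,0,0,10],[0,0,0,0,0,0,10],[0,0,0,0,0,0,10]]])

```text
time_s: 4.1
eef_pos: [0.4364, -0.082, 0.0184]
eef_rot: [0.001, 0.764, 0.646, 0.0]
wrist_force: [-1.3, -0.2, 6.1]
opening: 0.594
grasp_force: 63.3
```

```bash
python3 plan.py "435.5 -81 90 80.3 10 6" "379.8 -324 90 98.1 10 12" "379.8 -324 90 98.1 10 2"  "379.8 -324 27 98.1 10 8" "379.8 -324 27 98.1 10 2"
```

```text
t 4.10 meas [436.4 -82.   18.4  80.4] meas-cmd [ 0.9 -1.   1.9  0. ] tilt w,z [0.001 0.   ] open 50.8 F [-1.3 -0.2  6.1] grip 63.3 q6 -0.29
[[[0,0,-7,0,0,0,10],[0,0,-15,0,0,0,10],[0,0,-15,0,0,0,10],[0,0,-14,0,0,0,10],[0,0,-15,0,0,0,10],[0,0,-8,0,0,0,10],[-11,-1,0,0,0,-0.01,10],[-23,-1,0,0,0,-0.03,10],[-22,-2,0,0,0,-0.03,10],[-23,-3,0,0,0,-0.03,10]]]
[[[-22,-4,0,0,0,-0.03,10],[-23,-4,0,0,0,-0.02,10],[-22,-5,0,0,0,-0.03,10],[-22,-5,0,0,0,-0.03,10],[-22,-6,0,0,0,-0.03,10],[-21,-7,0,0,0,-0.03,10],[-22,-7,0,0,0,-0.02,10],[-10,-4,0,0,0,-0.02,10],[0,0,0,0,0,0,10],[0,0,0,0,0,0,10]]]
[[[0,0,5,0,0,0,10],[0,0,9,0,0,0,10],[0,0,9,0,0,0,10],[0,0,9,0,0,0,10],[0,0,9,0,0,0,10],[0,0,9,0,0,0,10],[0,0,9,0,0,0,10],[0,0,4,0,0,0,10],[0,0,0,0,0,0,10],[0,0,0,0,0,0,10]]]
```

Call:
jog_arm(series=[[[0,0,-7,0,0,0,10],[0,0,-15,0,0,0,10],[0,0,-15,0,0,0,10],[0,0,-14,0,0,0,10],[0,0,-15,0,0,0,10],[0,0,-8,0,0,0,10],[-11,-1,0,0,0,-0.01,10],[-23,-1,0,0,0,-0.03,10],[-22,-2,0,0,0,-0.03,10],[-23,-3,0,0,0,-0.03,10]]])

```text
time_s: 5.1
eef_pos: [0.4178, -0.1594, 0.0914]
eef_rot: [-0.0, 0.73, 0.684, 0.0]
wrist_force: [0.5, -0.9, -1.4]
opening: 0.599
grasp_force: 62.8
```

Call:
jog_arm(series=[[[-22,-4,0,0,0,-0.03,10],[-23,-4,0,0,0,-0.02,10],[-22,-5,0,0,0,-0.03,10],[-22,-5,0,0,0,-0.03,10],[-22,-6,0,0,0,-0.03,10],[-21,-7,0,0,0,-0.03,10],[-22,-7,0,0,0,-0.02,10],[-10,-4,0,0,0,-0.02,10],[0,0,0,0,0,0,10],[0,0,0,0,0,0,10]]])

```text
time_s: 6.1
eef_pos: [0.3796, -0.3236, 0.091]
eef_rot: [-0.0, 0.655, 0.755, 0.0]
wrist_force: [0.1, 0.6, -3.0]
opening: 0.6
grasp_force: 62.8
```

```bash
python3 - <<'E'
from bench import ctrl
import cv2
c=ctrl.camera("side"); cv2.imwrite("pics/s1.png",c["frame"])
E
python3 plan.py
```

```text
t 6.15 meas [ 379.7 -323.3   91.    98.2] meas-cmd [-0.1  0.4 63.5 -0. ] tilt w,z [-0.  0.] open 51.0 F [ 0.9  0.9 -2.6] grip 62.8 q6 -1.09
```

View pics/s1.png

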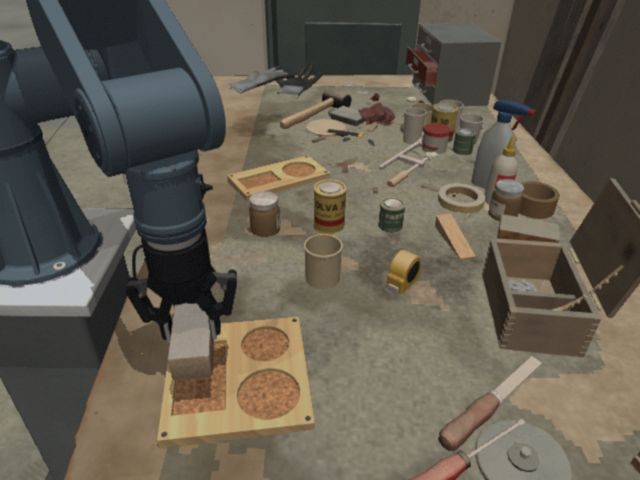

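The block hangs level over the oblong recess at pixel (190,345). I'll lower and release it, then go on to the oil tin.

Call:
jog_arm(series=[[[0,0,5,0,0,0,10],[0,0,9,0,0,0,10],[0,0,9,0,0,0,10],[0,0,9,0,0,0,10],[0,0,9,0,0,0,10],[0,0,9,0,0,0,10],[0,0,9,0,0,0,10],[0,0,4,0,0,0,10],[0,0,0,0,0,0,10],[0,0,0,0,0,0,10]]])

```text
time_s: 7.15
eef_pos: [0.3798, -0.3243, 0.0285]
eef_rot: [-0.0, 0.655, 0.756, -0.0]
wrist_force: [-1.4, 2.7, 4.5]
opening: 0.596
grasp_force: 63.5
```

```bash
python3 plan.py "379.8 -324 28 98.1 75 5" "379.8 -324 160 98.1 75 7" "572.5 90 160 98.1 84 15" "572.5 90 160 98.1 84 3" "572.5 90 40 98.1 84 8" "572.5 90 40 98.1 84 2" "572.5 90 40 98.1 10 10"
```

```text
t 7.15 meas [ 379.8 -324.3   28.5   98.2] meas-cmd [ 0.1 -0.6  1.   0. ] tilt w,z [-0. -0.] open 50.9 F [-1.4  2.7  4.5] grip 63.5 q6 -1.09
[[[0,0,0,0,0,0,75],[0,0,0,0,0,0,75],[0,0,0,0,0,0,75],[0,0,0,0,0,0,75],[0,0,-1,0,0,0,75],[0,0,-11,0,0,0,75],[0,0,-22,0,0,0,75],[0,0,-22,0,0,0,75],[0,0,-22,0,0,0,75],[0,0,-22,0,0,0,75]]]
[[[0,0,-22,0,0,0,75],[0,0,-11,0,0,0,75],[14,9,0,0,0,0,84],[27,18,0,0,0,0,84],[27,18,0,0,0,0,84],[28,17,0,0,0,0,84],[27,18,0,0,0,0,84],[27,18,0,0,0,0,84],[27,18,0,0,0,0,84],[28,18,0,0,0,0,84]]]
[[[27,18,0,0,0,0,84],[27,17,0,0,0,0,84],[28,18,0,0,0,0,84],[27,18,0,0,0,0,84],[27,18,0,0,0,0,84],[27,18,0,0,0,0,84],[14,9,0,0,0,0,84],[0,0,0,0,0,0,84],[0,0,0,0,0,0,84],[0,0,0,0,0,0,84]]]
[[[0,0,9,0,0,0,84],[0,0,17,0,0,0,84],[0,0,17,0,0,0,84],[0,0,17,0,0,0,84],[0,0,17,0,0,0,84],[0,0,18,0,0,0,84],[0,0,17,0,0,0,84],[0,0,8,0,0,0,84],[0,0,0,0,0,0,84],[0,0,0,0,0,0,84]]]
[[[0,0,0,0,0,0,10],[0,0,0,0,0,0,10],[0,0,0,0,0,0,10],[0,0,0,0,0,0,10],[0,0,0,0,0,0,10],[0,0,0,0,0,0,10],[0,0,0,0,0,0,10],[0,0,0,0,0,0,10],[0,0,0,0,0,0,10],[0,0,0,0,0,0,10]]]
```

Call:
jog_arm(series=[[[0,0,0,0,0,0,75],[0,0,0,0,0,0,75],[0,0,0,0,0,0,75],[0,0,0,0,0,0,75],[0,0,-1,0,0,0,75],[0,0,-11,0,0,0,75],[0,0,-22,0,0,0,75],[0,0,-22,0,0,0,75],[0,0,-22,0,0,0,75],[0,0,-22,0,0,0,75]]])

```text
time_s: 8.15
eef_pos: [0.3799, -0.3242, 0.1301]
eef_rot: [0.0, 0.655, 0.756, -0.0]
wrist_force: [0.5, -1.0, -0.5]
opening: 0.876
grasp_force: 0.0
```

Call:
jog_arm(series=[[[0,0,-22,0,0,0,75],[0,0,-11,0,0,0,75],[14,9,0,0,0,0,84],[27,18,0,0,0,0,84],[27,18,0,0,0,0,84],[28,17,0,0,0,0,84],[27,18,0,0,0,0,84],[27,18,0,0,0,0,84],[27,18,0,0,0,0,84],[28,18,0,0,0,0,84]]])

```text
time_s: 9.15
eef_pos: [0.4835, -0.1009, 0.1614]
eef_rot: [0.0, 0.655, 0.756, -0.0]
wrist_force: [0.9, -0.1, 0.3]
opening: 0.98
grasp_force: 0.0
```

Call:
jog_arm(series=[[[27,18,0,0,0,0,84],[27,17,0,0,0,0,84],[28,18,0,0,0,0,84],[27,18,0,0,0,0,84],[27,18,0,0,0,0,84],[27,18,0,0,0,0,84],[14,9,0,0,0,0,84],[0,0,0,0,0,0,84],[0,0,0,0,0,0,84],[0,0,0,0,0,0,84]]])

```text
time_s: 10.15
eef_pos: [0.5723, 0.0885, 0.1611]
eef_rot: [-0.0, 0.655, 0.755, -0.0]
wrist_force: [0.0, -0.6, -0.1]
opening: 0.986
grasp_force: 0.0
```

```bash
python3 - <<'E'
from bench import ctrl
from h import *
c=ctrl.camera("side"); cv2.imwrite("pics/s2.png",c["frame"]); P=cloud(c)
m=(P[...,2]>.044)&(P[...,2]<.07)&(abs(P[...,0]-.38)<.08)&(abs(P[...,1]+.324)<.09)
w=P[m]; print(len(w),"z",np.median(w[:,2]),[np.round(x,1) for x in cv2.minAreaRect((w[:,:2]*1000).astype(np.float32))])
E
cp cmd.npy k.npy; python3 plan.py
```

```text
2343 z 0.05221770732258757 [array([ 379.1, -324.3]), array([ 52.6, 112.5]), np.float64(8.4)]
t 10.20 meas [572.4  88.4 161.3  98.1] meas-cmd [-4.000e-01 -1.600e+00  1.208e+02 -1.000e-01] tilt w,z [-0. -0.] open 84.1 F [ 0.2 -0.2  0.2] grip 0.0 q6 -0.19
```

View pics/s2.png

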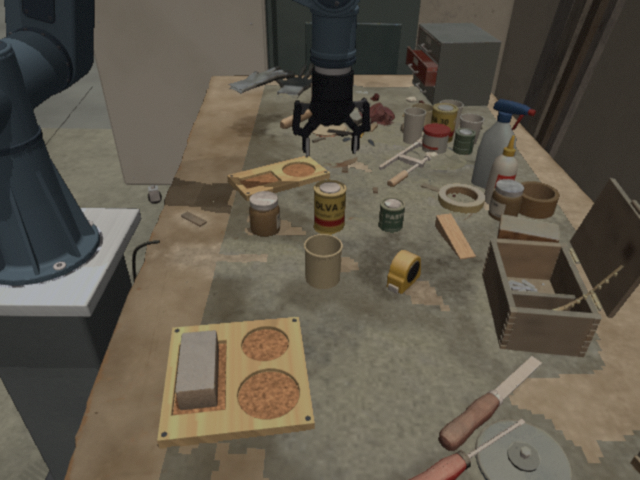

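The block is seated: its top is at 52 mm and it is centred, at pixel (197,368). The gripper is above the oil tin at (330,200).

Call:
jog_arm(series=[[[0,0,9,0,0,0,84],[0,0,17,0,0,0,84],[0,0,17,0,0,0,84],[0,0,17,0,0,0,84],[0,0,17,0,0,0,84],[0,0,18,0,0,0,84],[0,0,17,0,0,0,84],[0,0,8,0,0,0,84],[0,0,0,0,0,0,84],[0,0,0,0,0,0,84]]])

```text
time_s: 11.2
eef_pos: [0.5731, 0.0893, 0.0416]
eef_rot: [0.0, 0.655, 0.756, 0.0]
wrist_force: [-0.5, 0.2, -0.3]
opening: 0.985
grasp_force: 0.0
```

Call:
jog_arm(series=[[[0,0,0,0,0,0,10],[0,0,0,0,0,0,10],[0,0,0,0,0,0,10],[0,0,0,0,0,0,10],[0,0,0,0,0,0,10],[0,0,0,0,0,0,10],[0,0,0,0,0,0,10],[0,0,0,0,0,0,10],[0,0,0,0,0,0,10],[0,0,0,0,0,0,10]]])

```text
time_s: 12.2
eef_pos: [0.5738, 0.0894, 0.0428]
eef_rot: [0.001, 0.655, 0.756, 0.001]
wrist_force: [-0.9, -0.9, 6.5]
opening: 0.782
grasp_force: 65.5
```

```bash
python3 plan.py "572.5 90 170 98.1 10 9" "481 -354 170 98.1 10 18" "481 -354 170 98.1 10 3" "481 -354 50 98.1 10 8" "481 -354 50 98.1 10 2"
```

```text
t 12.20 meas [573.8  89.4  42.8  98.2] meas-cmd [ 1.  -0.6  2.3  0. ] tilt w,z [0.001 0.001] open 66.7 F [-0.9 -0.9  6.5] grip 65.5 q6 -0.19
[[[0,0,-8,0,0,0,10],[0,0,-16,0,0,0,10],[0,0,-16,0,0,0,10],[0,0,-17,0,0,0,10],[0,0,-16,0,0,0,10],[0,0,-16,0,0,0,10],[0,0,-16,0,0,0,10],[0,0,-16,0,0,0,10],[0,0,-9,0,0,0,10],[-13,-5,0,0,0,0,10]]]
[[[-25,-9,0,0,0,0,10],[-25,-9,0,0,0,0,10],[-25,-9,0,0,0,0,10],[-25,-9,0,0,0,0,10],[-25,-9,0,0,0,0,10],[-25,-9,0,0,0,0,10],[-25,-9,0,0,0,0,10],[-25,-9,0,0,0,0,10],[-25,-9,0,0,0,0,10],[-25,-9,0,0,0,0,10]]]
[[[-25,-9,0,0,0,0,10],[-26,-9,0,0,0,0,10],[-25,-9,0,0,0,0,10],[-25,-9,0,0,0,0,10],[-25,-10,0,0,0,0,10],[-25,-9,0,0,0,0,10],[-12,-4,0,0,0,0,10],[0,0,0,0,0,0,10],[0,0,0,0,0,0,10],[0,0,0,0,0,0,10]]]
[[[0,0,9,0,0,0,10],[0,0,17,0,0,0,10],[0,0,17,0,0,0,10],[0,0,17,0,0,0,10],[0,0,17,0,0,0,10],[0,0,18,0,0,0,10],[0,0,17,0,0,0,10],[0,0,8,0,0,0,10],[0,0,0,0,0,0,10],[0,0,0,0,0,0,10]]]
```

Call:
jog_arm(series=[[[0,0,-8,0,0,0,10],[0,0,-16,0,0,0,10],[0,0,-16,0,0,0,10],[0,0,-17,0,0,0,10],[0,0,-16,0,0,0,10],[0,0,-16,0,0,0,10],[0,0,-16,0,0,0,10],[0,0,-16,0,0,0,10],[0,0,-9,0,0,0,10],[-13,-5,0,0,0,0,10]]])

```text
time_s: 13.2
eef_pos: [0.571, 0.0767, 0.1738]
eef_rot: [0.002, 0.654, 0.756, 0.002]
wrist_force: [0.4, 0.1, -2.2]
opening: 0.778
grasp_force: 65.2
```

Call:
jog_arm(series=[[[-25,-9,0,0,0,0,10],[-25,-9,0,0,0,0,10],[-25,-9,0,0,0,0,10],[-25,-9,0,0,0,0,10],[-25,-9,0,0,0,0,10],[-25,-9,0,0,0,0,10],[-25,-9,0,0,0,0,10],[-25,-9,0,0,0,0,10],[-25,-9,0,0,0,0,10],[-25,-9,0,0,0,0,10]]])

```text
time_s: 14.2
eef_pos: [0.5148, -0.1858, 0.1705]
eef_rot: [-0.001, 0.655, 0.756, -0.0]
wrist_force: [0.7, -0.4, -2.4]
opening: 0.782
grasp_force: 65.2
```

Call:
jog_arm(series=[[[-25,-9,0,0,0,0,10],[-26,-9,0,0,0,0,10],[-25,-9,0,0,0,0,10],[-25,-9,0,0,0,0,10],[-25,-10,0,0,0,0,10],[-25,-9,0,0,0,0,10],[-12,-4,0,0,0,0,10],[0,0,0,0,0,0,10],[0,0,0,0,0,0,10],[0,0,0,0,0,0,10]]])

```text
time_s: 15.2
eef_pos: [0.4812, -0.3527, 0.171]
eef_rot: [-0.0, 0.654, 0.756, 0.0]
wrist_force: [0.6, 0.1, -2.3]
opening: 0.783
grasp_force: 65.2
```

```bash
cat > look.py <<'E'
import sys
from bench import ctrl
from h import *
n=sys.argv[1]; c=ctrl.camera(n); cv2.imwrite(f"pics/{sys.argv[2]}.png",c["frame"]); P=cloud(c)
for a in sys.argv[3:]:
    x,y,r,z0,z1=map(float,a.split()); w=P[(np.hypot(P[...,0]*1e3-x,P[...,1]*1e3-y)<r)&(P[...,2]*1e3>z0)&(P[...,2]*1e3<z1)]*1000
    if len(w)<5: print(a,"none"); continue
    f=w[:,:2].astype(np.float32); print(a,len(w),"z95 %.1f"%np.percentile(w[:,2],95),[np.round(v,1) for v in cv2.minAreaRect(f)],"circ",[np.round(v,1) for v in cv2.minEnclosingCircle(f)])
E
python3 look.py side s3; python3 plan.py
```

```text
t 15.25 meas [ 481.4 -352.7  171.1   98.3] meas-cmd [3.000e-01 9.000e-01 1.207e+02 1.000e-01] tilt w,z [-0.  0.] open 66.6 F [-0.   0.3 -2.6] grip 65.2 q6 -0.98
```

View pics/s3.png

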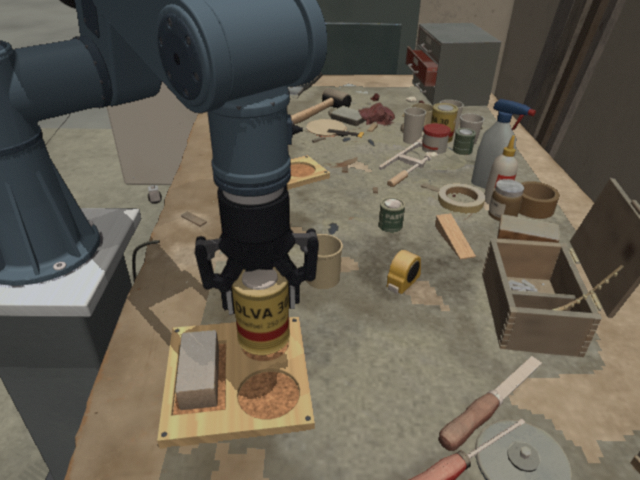

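The tin hangs upright at pixel (263,312), over the large recess. I'll lower and release it.

Call:
jog_arm(series=[[[0,0,9,0,0,0,10],[0,0,17,0,0,0,10],[0,0,17,0,0,0,10],[0,0,17,0,0,0,10],[0,0,17,0,0,0,10],[0,0,18,0,0,0,10],[0,0,17,0,0,0,10],[0,0,8,0,0,0,10],[0,0,0,0,0,0,10],[0,0,0,0,0,0,10]]])

```text
time_s: 16.25
eef_pos: [0.4808, -0.3532, 0.0525]
eef_rot: [-0.001, 0.654, 0.756, -0.0]
wrist_force: [-5.1, 4.0, 11.4]
opening: 0.783
grasp_force: 65.8
```

```bash
python3 plan.py "481 -354 51 98.1 82 5" "481 -354 180 98.1 82 8" "703 93.5 160 98.1 82 18" "703 93.5 110 98.1 82 7" "703 93.5 110 98.1 82 2"
```

```text
t 16.25 meas [ 480.8 -353.2   52.5   98.3] meas-cmd [-0.2  0.3  2.1  0.1] tilt w,z [-0.001 -0.   ] open 66.8 F [-5.1  4.  11.4] grip 65.8 q6 -0.98
[[[0,0,0,0,0,0,82],[0,0,0,0,0,0,82],[0,0,0,0,0,0,82],[0,0,0,0,0,0,82],[0,0,-1,0,0,0,82],[0,0,-9,0,0,0,82],[0,0,-19,0,0,0,82],[0,0,-18,0,0,0,82],[0,0,-18,0,0,0,82],[0,0,-19,0,0,0,82]]]
[[[0,0,-18,0,0,0,82],[0,0,-18,0,0,0,82],[0,0,-10,0,0,0,82],[12,8,1,0,0,0,82],[24,17,1,0,0,0,82],[24,17,1,0,0,0,82],[25,16,1,0,0,0,82],[24,17,1,0,0,0,82],[24,17,2,0,0,0,82],[24,16,1,0,0,0,82]]]
[[[24,17,1,0,0,0,82],[24,17,1,0,0,0,82],[25,16,1,0,0,0,82],[24,17,2,0,0,0,82],[24,17,1,0,0,0,82],[24,16,1,0,0,0,82],[24,17,1,0,0,0,82],[24,17,1,0,0,0,82],[25,16,2,0,0,0,82],[24,17,1,0,0,0,82]]]
[[[12,8,0,0,0,0,82],[0,0,4,0,0,0,82],[0,0,9,0,0,0,82],[0,0,8,0,0,0,82],[0,0,8,0,0,0,82],[0,0,9,0,0,0,82],[0,0,8,0,0,0,82],[0,0,4,0,0,0,82],[0,0,0,0,0,0,82],[0,0,0,0,0,0,82]]]
```

Call:
jog_arm(series=[[[0,0,0,0,0,0,82],[0,0,0,0,0,0,82],[0,0,0,0,0,0,82],[0,0,0,0,0,0,82],[0,0,-1,0,0,0,82],[0,0,-9,0,0,0,82],[0,0,-19,0,0,0,82],[0,0,-18,0,0,0,82],[0,0,-18,0,0,0,82],[0,0,-19,0,0,0,82]]])

```text
time_s: 17.25
eef_pos: [0.4811, -0.3541, 0.1366]
eef_rot: [0.0, 0.655, 0.756, -0.0]
wrist_force: [0.4, 0.8, 0.0]
opening: 0.958
grasp_force: 0.0
```

Call:
jog_arm(series=[[[0,0,-18,0,0,0,82],[0,0,-18,0,0,0,82],[0,0,-10,0,0,0,82],[12,8,1,0,0,0,82],[24,17,1,0,0,0,82],[24,17,1,0,0,0,82],[25,16,1,0,0,0,82],[24,17,1,0,0,0,82],[24,17,2,0,0,0,82],[24,16,1,0,0,0,82]]])

```text
time_s: 18.25
eef_pos: [0.5655, -0.1806, 0.1718]
eef_rot: [-0.001, 0.655, 0.756, -0.0]
wrist_force: [0.3, 0.4, 0.2]
opening: 0.964
grasp_force: 0.0
```

Call:
jog_arm(series=[[[24,17,1,0,0,0,82],[24,17,1,0,0,0,82],[25,16,1,0,0,0,82],[24,17,2,0,0,0,82],[24,17,1,0,0,0,82],[24,16,1,0,0,0,82],[24,17,1,0,0,0,82],[24,17,1,0,0,0,82],[25,16,2,0,0,0,82],[24,17,1,0,0,0,82]]])

```text
time_s: 19.25
eef_pos: [0.6956, 0.0826, 0.1595]
eef_rot: [-0.001, 0.655, 0.756, -0.001]
wrist_force: [0.2, 0.2, 0.5]
opening: 0.959
grasp_force: 0.0
```

Call:
jog_arm(series=[[[12,8,0,0,0,0,82],[0,0,4,0,0,0,82],[0,0,9,0,0,0,82],[0,0,8,0,0,0,82],[0,0,8,0,0,0,82],[0,0,9,0,0,0,82],[0,0,8,0,0,0,82],[0,0,4,0,0,0,82],[0,0,0,0,0,0,82],[0,0,0,0,0,0,82]]])

```text
time_s: 20.25
eef_pos: [0.7028, 0.0931, 0.1115]
eef_rot: [0.0, 0.655, 0.756, 0.0]
wrist_force: [0.3, -0.7, 0.0]
opening: 0.96
grasp_force: 0.0
```

```bash
python3 look.py side s4 "481 -354 45 97 120" "379 -324 70 44 60" "559 -81 42 66 90"; python3 plan.py "703 93.5 15 98.1 82 8" "703 93.5 15 98.1 82 2" "703 93.5 15 98.1 10 10"
```

```text
481 -354 45 97 120 1815 z95 110.2 [array([ 481.1, -354. ]), array([67.1, 67. ]), np.float64(59.3)] circ [array([ 480.2, -353.5]), np.float64(34.6)]
379 -324 70 44 60 2330 z95 53.9 [array([ 379.3, -324.6]), array([ 52.4, 112.3]), np.float64(8.2)] circ [array([ 379.4, -324.3]), np.float64(59.5)]
559 -81 42 66 90 480 z95 79.3 [array([558.6, -82.1]), array([68.1, 69.8]), np.float64(38.2)] circ [array([556.8, -82. ]), np.float64(36.6)]
t 20.30 meas [703.   93.1 111.8  98.2] meas-cmd [ 0.4 -0.5  1.3  0. ] tilt w,z [0. 0.] open 81.9 F [0.5 0.6 0.5] grip 0.0 q6 -0.18
[[[0,0,7,0,0,0,82],[0,0,13,0,0,0,82],[0,0,14,0,0,0,82],[0,0,14,0,0,0,82],[0,0,13,0,0,0,82],[0,0,14,0,0,0,82],[0,0,14,0,0,0,82],[0,0,6,0,0,0,82],[0,0,0,0,0,0,82],[0,0,0,0,0,0,82]]]
[[[0,0,0,0,0,0,10],[0,0,0,0,0,0,10],[0,0,0,0,0,0,10],[0,0,0,0,0,0,10],[0,0,0,0,0,0,10],[0,0,0,0,0,0,10],[0,0,0,0,0,0,10],[0,0,0,0,0,0,10],[0,0,0,0,0,0,10],[0,0,0,0,0,0,10]]]
```

View pics/s4.png

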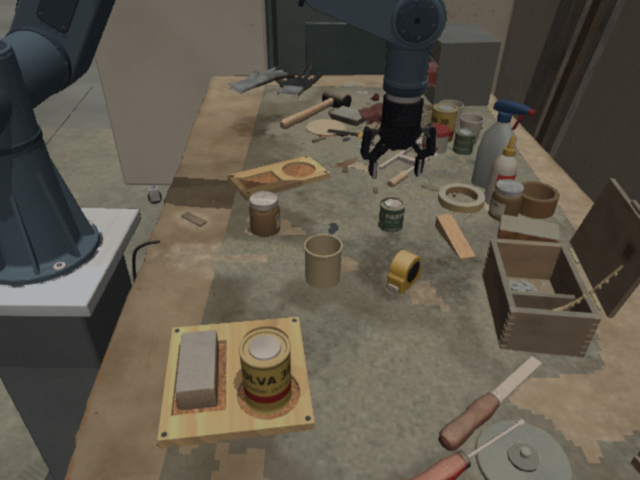

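The oil tin is seated upright in the large recess at pixel (265,365), and its top is at 110 mm. The pot hasn't moved. The gripper is over the paste tin at (391,212).

Call:
jog_arm(series=[[[0,0,7,0,0,0,82],[0,0,13,0,0,0,82],[0,0,14,0,0,0,82],[0,0,14,0,0,0,82],[0,0,13,0,0,0,82],[0,0,14,0,0,0,82],[0,0,14,0,0,0,82],[0,0,6,0,0,0,82],[0,0,0,0,0,0,82],[0,0,0,0,0,0,82]]])

```text
time_s: 21.3
eef_pos: [0.703, 0.0931, 0.0166]
eef_rot: [0.0, 0.655, 0.756, 0.0]
wrist_force: [-0.3, -0.0, 0.6]
opening: 0.961
grasp_force: 0.0
```

Call:
jog_arm(series=[[[0,0,0,0,0,0,10],[0,0,0,0,0,0,10],[0,0,0,0,0,0,10],[0,0,0,0,0,0,10],[0,0,0,0,0,0,10],[0,0,0,0,0,0,10],[0,0,0,0,0,0,10],[0,0,0,0,0,0,10],[0,0,0,0,0,0,10],[0,0,0,0,0,0,10]]])

```text
time_s: 22.3
eef_pos: [0.7037, 0.0931, 0.0177]
eef_rot: [0.001, 0.655, 0.756, 0.001]
wrist_force: [0.3, -1.7, 6.1]
opening: 0.615
grasp_force: 63.1
```

```bash
python3 plan.py "703 93.5 160 98.1 10 10" "467.5 -259.5 160 98.1 10 17" "467.5 -259.5 160 98.1 10 3" "467.5 -259.5 26 98.1 10 8" "467.5 -259.5 26 98.1 10 2"
```

```text
t 22.30 meas [703.7  93.1  17.7  98.2] meas-cmd [ 1.  -0.5  2.2  0. ] tilt w,z [0.001 0.001] open 52.5 F [ 0.3 -1.7  6.1] grip 63.1 q6 -0.18
[[[0,0,-8,0,0,0,10],[0,0,-16,0,0,0,10],[0,0,-16,0,0,0,10],[0,0,-16,0,0,0,10],[0,0,-16,0,0,0,10],[0,0,-16,0,0,0,10],[0,0,-16,0,0,0,10],[0,0,-16,0,0,0,10],[0,0,-16,0,0,0,10],[0,0,-9,0,0,0,10]]]
[[[-10,-9,0,0,0,0,10],[-20,-18,0,0,0,0,10],[-19,-17,0,0,0,0,10],[-20,-18,0,0,0,0,10],[-20,-18,0,0,0,0,10],[-20,-17,0,0,0,0,10],[-19,-18,0,0,0,0,10],[-20,-18,0,0,0,0,10],[-20,-17,0,0,0,0,10],[-20,-18,0,0,0,0,10]]]
[[[-19,-18,0,0,0,0,10],[-20,-17,0,0,0,0,10],[-20,-18,0,0,0,0,10],[-20,-18,0,0,0,0,10],[-19,-17,0,0,0,0,10],[-20,-18,0,0,0,0,10],[-10,-9,0,0,0,0,10],[0,0,0,0,0,0,10],[0,0,0,0,0,0,10],[0,0,0,0,0,0,10]]]
[[[0,0,10,0,0,0,10],[0,0,19,0,0,0,10],[0,0,19,0,0,0,10],[0,0,19,0,0,0,10],[0,0,19,0,0,0,10],[0,0,20,0,0,0,10],[0,0,19,0,0,0,10],[0,0,9,0,0,0,10],[0,0,0,0,0,0,10],[0,0,0,0,0,0,10]]]
```

Call:
jog_arm(series=[[[0,0,-8,0,0,0,10],[0,0,-16,0,0,0,10],[0,0,-16,0,0,0,10],[0,0,-16,0,0,0,10],[0,0,-16,0,0,0,10],[0,0,-16,0,0,0,10],[0,0,-16,0,0,0,10],[0,0,-16,0,0,0,10],[0,0,-16,0,0,0,10],[0,0,-9,0,0,0,10]]])

```text
time_s: 23.3
eef_pos: [0.7034, 0.0931, 0.1637]
eef_rot: [0.001, 0.655, 0.756, 0.001]
wrist_force: [0.0, -0.4, -0.1]
opening: 0.619
grasp_force: 62.9
```

Call:
jog_arm(series=[[[-10,-9,0,0,0,0,10],[-20,-18,0,0,0,0,10],[-19,-17,0,0,0,0,10],[-20,-18,0,0,0,0,10],[-20,-18,0,0,0,0,10],[-20,-17,0,0,0,0,10],[-19,-18,0,0,0,0,10],[-20,-18,0,0,0,0,10],[-20,-17,0,0,0,0,10],[-20,-18,0,0,0,0,10]]])

```text
time_s: 24.3
eef_pos: [0.5612, -0.118, 0.1602]
eef_rot: [-0.001, 0.655, 0.756, -0.0]
wrist_force: [0.4, -1.6, -2.0]
opening: 0.614
grasp_force: 63.0
```

Call:
jog_arm(series=[[[-19,-18,0,0,0,0,10],[-20,-17,0,0,0,0,10],[-20,-18,0,0,0,0,10],[-20,-18,0,0,0,0,10],[-19,-17,0,0,0,0,10],[-20,-18,0,0,0,0,10],[-10,-9,0,0,0,0,10],[0,0,0,0,0,0,10],[0,0,0,0,0,0,10],[0,0,0,0,0,0,10]]])

```text
time_s: 25.3
eef_pos: [0.4679, -0.2591, 0.1611]
eef_rot: [-0.0, 0.654, 0.756, 0.0]
wrist_force: [0.1, 0.3, -1.6]
opening: 0.616
grasp_force: 63.0
```

```bash
python3 look.py side s5; python3 plan.py
```

```text
t 25.35 meas [ 468.  -259.   161.2   98.3] meas-cmd [4.000e-01 5.000e-01 1.347e+02 1.000e-01] tilt w,z [-0.  0.] open 52.7 F [-0.1  0.1 -1.4] grip 63.0 q6 -0.87
```

View pics/s5.png

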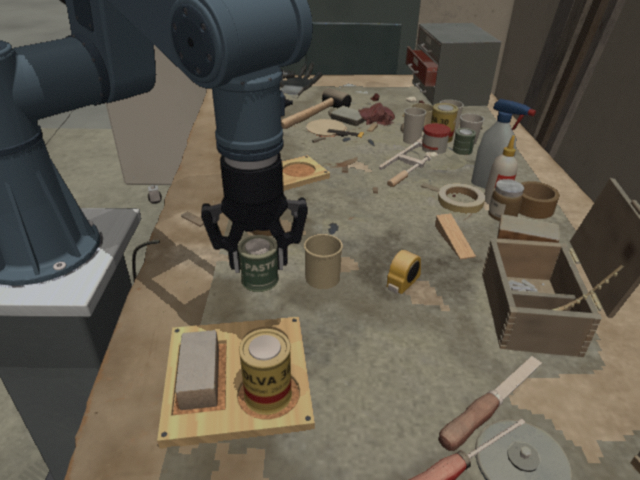

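The paste tin is held upright at pixel (258,262), above the smaller recess. I'll lower and release it, then go to the tape.

Call:
jog_arm(series=[[[0,0,10,0,0,0,10],[0,0,19,0,0,0,10],[0,0,19,0,0,0,10],[0,0,19,0,0,0,10],[0,0,19,0,0,0,10],[0,0,20,0,0,0,10],[0,0,19,0,0,0,10],[0,0,9,0,0,0,10],[0,0,0,0,0,0,10],[0,0,0,0,0,0,10]]])

```text
time_s: 26.35
eef_pos: [0.4678, -0.2596, 0.027]
eef_rot: [-0.0, 0.655, 0.756, 0.0]
wrist_force: [0.1, -1.1, -1.6]
opening: 0.619
grasp_force: 63.0
```

```bash
python3 plan.py "467.5 -259.5 27 98.1 75 5" "467.5 -259.5 160 98.1 75 8" "705.5 -89 160 51.2 75 15" "705.5 -89 120 51.2 75 9" "705.5 -89 120 51.2 75 3"
```

```text
t 26.35 meas [ 467.8 -259.6   27.    98.2] meas-cmd [ 0.2 -0.   0.6  0. ] tilt w,z [-0.  0.] open 52.8 F [ 0.1 -1.1 -1.6] grip 63.0 q6 -0.87
[[[0,0,0,0,0,0,75],[0,0,0,0,0,0,75],[0,0,0,0,0,0,75],[0,0,0,0,0,0,75],[0,0,-1,0,0,0,75],[0,0,-9,0,0,0,75],[0,0,-19,0,0,0,75],[0,0,-19,0,0,0,75],[0,0,-19,0,0,0,75],[0,0,-19,0,0,0,75]]]
[[[0,0,-19,0,0,0,75],[0,0,-19,0,0,0,75],[0,0,-10,0,0,0,75],[5,9,0,0,0,0.03,75],[10,19,0,0,0,0.06,75],[11,17,0,0,0,0.06,75],[13,17,0,0,0,0.06,75],[13,16,0,0,0,0.05,75],[14,16,0,0,0,0.06,75],[15,14,0,0,0,0.06,75]]]
[[[16,14,0,0,0,0.06,75],[16,13,0,0,0,0.06,75],[18,11,0,0,0,0.06,75],[18,11,0,0,0,0.06,75],[18,9,0,0,0,0.05,75],[19,9,0,0,0,0.06,75],[20,7,0,0,0,0.06,75],[10,3,0,0,0,0.03,75],[0,0,3,0,0,0,75],[0,0,5,0,0,0,75]]]
[[[0,0,5,0,0,0,75],[0,0,5,0,0,0,75],[0,0,5,0,0,0,75],[0,0,5,0,0,0,75],[0,0,5,0,0,0,75],[0,0,5,0,0,0,75],[0,0,2,0,0,0,75],[0,0,0,0,0,0,75],[0,0,0,0,0,0,75],[0,0,0,0,0,0,75]]]
```

Call:
jog_arm(series=[[[0,0,0,0,0,0,75],[0,0,0,0,0,0,75],[0,0,0,0,0,0,75],[0,0,0,0,0,0,75],[0,0,-1,0,0,0,75],[0,0,-9,0,0,0,75],[0,0,-19,0,0,0,75],[0,0,-19,0,0,0,75],[0,0,-19,0,0,0,75],[0,0,-19,0,0,0,75]]])

```text
time_s: 27.35
eef_pos: [0.4676, -0.2601, 0.1148]
eef_rot: [0.0, 0.655, 0.756, -0.0]
wrist_force: [0.4, -0.0, -0.6]
opening: 0.877
grasp_force: 0.0
```

Call:
jog_arm(series=[[[0,0,-19,0,0,0,75],[0,0,-19,0,0,0,75],[0,0,-10,0,0,0,75],[5,9,0,0,0,0.03,75],[10,19,0,0,0,0.06,75],[11,17,0,0,0,0.06,75],[13,17,0,0,0,0.06,75],[13,16,0,0,0,0.05,75],[14,16,0,0,0,0.06,75],[15,14,0,0,0,0.06,75]]])

```text
time_s: 28.35
eef_pos: [0.5783, -0.1801, 0.1612]
eef_rot: [-0.0, 0.787, 0.618, -0.0]
wrist_force: [0.1, -0.5, -0.4]
opening: 0.88
grasp_force: 0.0
```

Call:
jog_arm(series=[[[16,14,0,0,0,0.06,75],[16,13,0,0,0,0.06,75],[18,11,0,0,0,0.06,75],[18,11,0,0,0,0.06,75],[18,9,0,0,0,0.05,75],[19,9,0,0,0,0.06,75],[20,7,0,0,0,0.06,75],[10,3,0,0,0,0.03,75],[0,0,3,0,0,0,75],[0,0,5,0,0,0,75]]])

```text
time_s: 29.35
eef_pos: [0.7049, -0.0893, 0.153]
eef_rot: [0.0, 0.902, 0.433, -0.0]
wrist_force: [0.3, -0.4, -0.4]
opening: 0.879
grasp_force: 0.0
```

Call:
jog_arm(series=[[[0,0,5,0,0,0,75],[0,0,5,0,0,0,75],[0,0,5,0,0,0,75],[0,0,5,0,0,0,75],[0,0,5,0,0,0,75],[0,0,5,0,0,0,75],[0,0,2,0,0,0,75],[0,0,0,0,0,0,75],[0,0,0,0,0,0,75],[0,0,0,0,0,0,75]]])

```text
time_s: 30.35
eef_pos: [0.7054, -0.0893, 0.1217]
eef_rot: [0.0, 0.902, 0.432, 0.0]
wrist_force: [-0.5, 0.9, -0.0]
opening: 0.878
grasp_force: 0.0
```

```bash
python3 look.py side s6 "467 -260 36 60 90" "559 -81 42 66 90"; python3 plan.py "705.5 -89 17 51.2 75 8" "705.5 -89 17 51.2 75 2" "705.5 -89 17 51.2 5 10"
```

```text
467 -260 36 60 90 730 z95 72.4 [array([ 467.3, -258.4]), array([52.3, 52.5]), np.float64(7.3)] circ [array([ 467.4, -258.8]), np.float64(27.7)]
559 -81 42 66 90 483 z95 79.5 [array([558.6, -82.7]), array([69.4, 67.5]), np.float64(59.2)] circ [array([559. , -82.1]), np.float64(36.1)]
t 30.40 meas [705.3 -89.3 121.7  51.2] meas-cmd [ 0.2 -0.5  1.2  0. ] tilt w,z [0. 0.] open 75.0 F [ 0.7 -1.   0.3] grip 0.0 q6 0.38
[[[0,0,7,0,0,0,75],[0,0,15,0,0,0,75],[0,0,15,0,0,0,75],[0,0,15,0,0,0,75],[0,0,15,0,0,0,75],[0,0,14,0,0,0,75],[0,0,15,0,0,0,75],[0,0,7,0,0,0,75],[0,0,0,0,0,0,75],[0,0,0,0,0,0,75]]]
[[[0,0,0,0,0,0,5],[0,0,0,0,0,0,5],[0,0,0,0,0,0,5],[0,0,0,0,0,0,5],[0,0,0,0,0,0,5],[0,0,0,0,0,0,5],[0,0,0,0,0,0,5],[0,0,0,0,0,0,5],[0,0,0,0,0,0,5],[0,0,0,0,0,0,5]]]
```

View pics/s6.png

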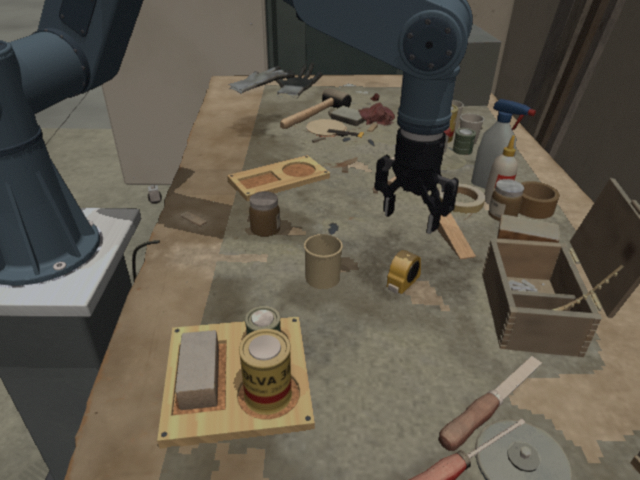

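The paste tin is seated at pixel (262,320), with its top at about 71 mm. The gripper is over the tape at (404,270), its fingers lined up on either side.

Call:
jog_arm(series=[[[0,0,7,0,0,0,75],[0,0,15,0,0,0,75],[0,0,15,0,0,0,75],[0,0,15,0,0,0,75],[0,0,15,0,0,0,75],[0,0,14,0,0,0,75],[0,0,15,0,0,0,75],[0,0,7,0,0,0,75],[0,0,0,0,0,0,75],[0,0,0,0,0,0,75]]])

```text
time_s: 31.4
eef_pos: [0.7054, -0.0893, 0.0186]
eef_rot: [0.0, 0.902, 0.432, 0.0]
wrist_force: [-0.2, 0.7, 0.4]
opening: 0.877
grasp_force: 0.0
```

Call:
jog_arm(series=[[[0,0,0,0,0,0,5],[0,0,0,0,0,0,5],[0,0,0,0,0,0,5],[0,0,0,0,0,0,5],[0,0,0,0,0,0,5],[0,0,0,0,0,0,5],[0,0,0,0,0,0,5],[0,0,0,0,0,0,5],[0,0,0,0,0,0,5],[0,0,0,0,0,0,5]]])

```text
time_s: 32.4
eef_pos: [0.7059, -0.0895, 0.0194]
eef_rot: [0.001, 0.902, 0.432, 0.001]
wrist_force: [-0.6, -0.6, 6.5]
opening: 0.387
grasp_force: 59.6
```

```bash
python3 plan.py "705.5 -89 200 51.2 5 9" "406 268 200 31.1 5 18" "406 268 200 31.1 5 3" "406 268 90 31.1 5 8" "406 268 90 31.1 5 2"
```

```text
t 32.40 meas [705.9 -89.5  19.4  51.2] meas-cmd [ 0.8 -0.7  1.9 -0. ] tilt w,z [0.001 0.001] open 33.0 F [-0.6 -0.6  6.5] grip 59.6 q6 0.38
[[[0,0,-11,0,0,0,5],[0,0,-23,0,0,0,5],[0,0,-23,0,0,0,5],[0,0,-23,0,0,0,5],[0,0,-23,0,0,0,5],[0,0,-22,0,0,0,5],[0,0,-23,0,0,0,5],[0,0,-23,0,0,0,5],[0,0,-12,0,0,0,5],[3,-13,0,0,0,0.01,5]]]
[[[5,-27,0,0,0,0.02,5],[4,-27,0,0,0,0.02,5],[4,-27,0,0,0,0.02,5],[4,-28,0,0,0,0.02,5],[3,-27,0,0,0,0.02,5],[2,-27,0,0,0,0.02,5],[2,-27,0,0,0,0.02,5],[1,-28,0,0,0,0.03,5],[0,-27,0,0,0,0.02,5],[0,-28,0,0,0,0.02,5]]]
[[[0,-27,0,0,0,0.02,5],[-2,-27,0,0,0,0.02,5],[-1,-28,0,0,0,0.02,5],[-3,-27,0,0,0,0.02,5],[-2,-27,0,0,0,0.02,5],[-4,-27,0,0,0,0.02,5],[-2,-14,0,0,0,0.01,5],[0,0,0,0,0,0,5],[0,0,0,0,0,0,5],[0,0,0,0,0,0,5]]]
[[[0,0,8,0,0,0,5],[0,0,16,0,0,0,5],[0,0,15,0,0,0,5],[0,0,16,0,0,0,5],[0,0,16,0,0,0,5],[0,0,16,0,0,0,5],[0,0,16,0,0,0,5],[0,0,7,0,0,0,5],[0,0,0,0,0,0,5],[0,0,0,0,0,0,5]]]
```

Call:
jog_arm(series=[[[0,0,-11,0,0,0,5],[0,0,-23,0,0,0,5],[0,0,-23,0,0,0,5],[0,0,-23,0,0,0,5],[0,0,-23,0,0,0,5],[0,0,-22,0,0,0,5],[0,0,-23,0,0,0,5],[0,0,-23,0,0,0,5],[0,0,-12,0,0,0,5],[3,-13,0,0,0,0.01,5]]])

```text
time_s: 33.4
eef_pos: [0.698, -0.0799, 0.2033]
eef_rot: [0.001, 0.904, 0.427, 0.001]
wrist_force: [0.1, -0.3, -2.3]
opening: 0.393
grasp_force: 60.0
```

Call:
jog_arm(series=[[[5,-27,0,0,0,0.02,5],[4,-27,0,0,0,0.02,5],[4,-27,0,0,0,0.02,5],[4,-28,0,0,0,0.02,5],[3,-27,0,0,0,0.02,5],[2,-27,0,0,0,0.02,5],[2,-27,0,0,0,0.02,5],[1,-28,0,0,0,0.03,5],[0,-27,0,0,0,0.02,5],[0,-28,0,0,0,0.02,5]]])

```text
time_s: 34.4
eef_pos: [0.517, 0.1325, 0.1993]
eef_rot: [-0.001, 0.944, 0.33, -0.002]
wrist_force: [1.2, 0.2, -2.9]
opening: 0.395
grasp_force: 60.0
```

Call:
jog_arm(series=[[[0,-27,0,0,0,0.02,5],[-2,-27,0,0,0,0.02,5],[-1,-28,0,0,0,0.02,5],[-3,-27,0,0,0,0.02,5],[-2,-27,0,0,0,0.02,5],[-4,-27,0,0,0,0.02,5],[-2,-14,0,0,0,0.01,5],[0,0,0,0,0,0,5],[0,0,0,0,0,0,5],[0,0,0,0,0,0,5]]])

```text
time_s: 35.4
eef_pos: [0.4055, 0.267, 0.2006]
eef_rot: [0.0, 0.963, 0.268, -0.001]
wrist_force: [-0.4, -0.1, -2.7]
opening: 0.39
grasp_force: 60.1
```

Call:
jog_arm(series=[[[0,0,8,0,0,0,5],[0,0,16,0,0,0,5],[0,0,15,0,0,0,5],[0,0,16,0,0,0,5],[0,0,16,0,0,0,5],[0,0,16,0,0,0,5],[0,0,16,0,0,0,5],[0,0,7,0,0,0,5],[0,0,0,0,0,0,5],[0,0,0,0,0,0,5]]])

```text
time_s: 36.4
eef_pos: [0.4061, 0.2674, 0.0915]
eef_rot: [-0.0, 0.963, 0.268, 0.0]
wrist_force: [0.7, 0.1, -2.0]
opening: 0.39
grasp_force: 60.1
```

```bash
python3 look.py side s7; python3 -c "
import cv2;i=cv2.imread('pics/s7.png');cv2.imwrite('pics/s7c.png',cv2.resize(i[90:290,150:390],None,fx=3,fy=3))"; python3 plan.py "406 268 28 31.1 5 8" "406 268 28 31.1 5 2"
```

```text
t 36.45 meas [406.4 267.6  91.9  31.1] meas-cmd [ 0.7 -0.4  1.5 -0. ] tilt w,z [-0.     0.001] open 33.2 F [-0.1 -0.4 -2.6] grip 60.1 q6 1.37
[[[0,0,4,0,0,0,5],[0,0,9,0,0,0,5],[0,0,9,0,0,0,5],[0,0,9,0,0,0,5],[0,0,9,0,0,0,5],[0,0,9,0,0,0,5],[0,0,9,0,0,0,5],[0,0,4,0,0,0,5],[0,0,0,0,0,0,5],[0,0,0,0,0,0,5]]]
```

View pics/s7c.png

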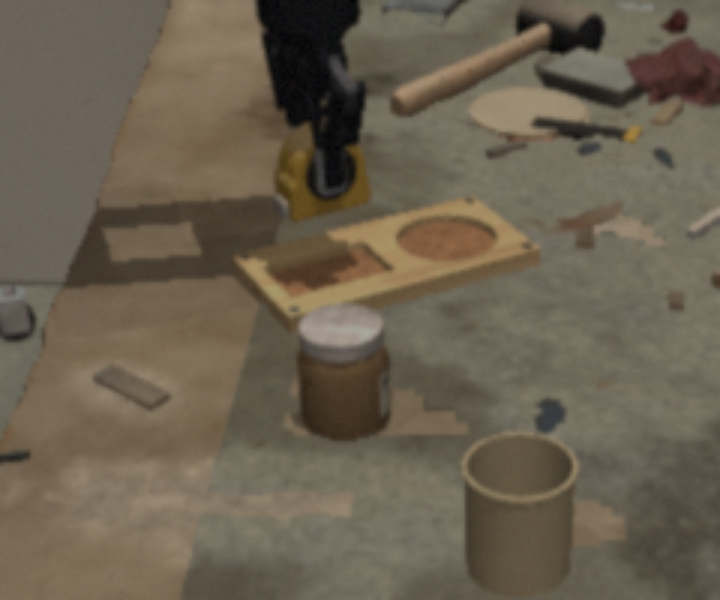

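The tape is level over the oblong recess, at crop pixel (325,180), with its length along the board and the hook at the near end. I'll lower it.

Call:
jog_arm(series=[[[0,0,4,0,0,0,5],[0,0,9,0,0,0,5],[0,0,9,0,0,0,5],[0,0,9,0,0,0,5],[0,0,9,0,0,0,5],[0,0,9,0,0,0,5],[0,0,9,0,0,0,5],[0,0,4,0,0,0,5],[0,0,0,0,0,0,5],[0,0,0,0,0,0,5]]])

```text
time_s: 37.45
eef_pos: [0.4057, 0.2675, 0.0294]
eef_rot: [0.0, 0.963, 0.269, -0.0]
wrist_force: [-1.6, -0.2, 3.3]
opening: 0.389
grasp_force: 60.5
```

```bash
python3 plan.py "406 268 28 31.1 62 5" "406 268 160 31.1 62 8" "437.5 78.5 160 31.1 82 12" "437.5 78.5 140 31.1 82 3" "437.5 78.5 140 31.1 82 2"
```

```text
t 37.45 meas [405.7 267.5  29.4  31.2] meas-cmd [-0.  -0.5  0.9  0. ] tilt w,z [ 0. -0.] open 33.2 F [-1.6 -0.2  3.3] grip 60.5 q6 1.37
[[[0,0,0,0,0,0,62],[0,0,0,0,0,0,62],[0,0,0,0,0,0,62],[0,0,0,0,0,0,62],[0,0,0,0,0,0,62],[0,0,-9,0,0,0,62],[0,0,-19,0,0,0,62],[0,0,-19,0,0,0,62],[0,0,-19,0,0,0,62],[0,0,-19,0,0,0,62]]]
[[[0,0,-18,0,0,0,62],[0,0,-19,0,0,0,62],[0,0,-10,0,0,0,62],[-3,8,0,0,0,0,82],[-7,16,0,0,0,0,82],[-6,17,0,0,0,0,82],[-7,16,0,0,0,0,82],[-6,16,0,0,0,0,82],[-6,16,0,0,0,0,82],[-7,17,0,0,0,0,82]]]
[[[-6,16,0,0,0,0,82],[-7,16,0,0,0,0,82],[-6,16,0,0,0,0,82],[-7,16,0,0,0,0,82],[-3,9,0,0,0,0,82],[0,0,7,0,0,0,82],[0,0,7,0,0,0,82],[0,0,6,0,0,0,82],[0,0,0,0,0,0,82],[0,0,0,0,0,0,82]]]
```

Call:
jog_arm(series=[[[0,0,0,0,0,0,62],[0,0,0,0,0,0,62],[0,0,0,0,0,0,62],[0,0,0,0,0,0,62],[0,0,0,0,0,0,62],[0,0,-9,0,0,0,62],[0,0,-19,0,0,0,62],[0,0,-19,0,0,0,62],[0,0,-19,0,0,0,62],[0,0,-19,0,0,0,62]]])

```text
time_s: 38.45
eef_pos: [0.4058, 0.2675, 0.1157]
eef_rot: [-0.0, 0.963, 0.269, 0.0]
wrist_force: [-0.2, -0.9, -0.6]
opening: 0.727
grasp_force: 0.0
```

Call:
jog_arm(series=[[[0,0,-18,0,0,0,62],[0,0,-19,0,0,0,62],[0,0,-10,0,0,0,62],[-3,8,0,0,0,0,82],[-7,16,0,0,0,0,82],[-6,17,0,0,0,0,82],[-7,16,0,0,0,0,82],[-6,16,0,0,0,0,82],[-6,16,0,0,0,0,82],[-7,17,0,0,0,0,82]]])

```text
time_s: 39.45
eef_pos: [0.424, 0.1538, 0.1602]
eef_rot: [-0.0, 0.963, 0.269, -0.001]
wrist_force: [-0.0, 0.5, 0.1]
opening: 0.959
grasp_force: 0.0
```

Call:
jog_arm(series=[[[-6,16,0,0,0,0,82],[-7,16,0,0,0,0,82],[-6,16,0,0,0,0,82],[-7,16,0,0,0,0,82],[-3,9,0,0,0,0,82],[0,0,7,0,0,0,82],[0,0,7,0,0,0,82],[0,0,6,0,0,0,82],[0,0,0,0,0,0,82],[0,0,0,0,0,0,82]]])

```text
time_s: 40.45
eef_pos: [0.4373, 0.0781, 0.1409]
eef_rot: [-0.0, 0.963, 0.269, -0.0]
wrist_force: [-0.2, -0.2, -0.4]
opening: 0.96
grasp_force: 0.0
```

```bash
python3 look.py top t8 "406 268 45 30 85" "559 -81 42 66 90"; python3 plan.py "437.5 78.5 25 31.1 82 8" "437.5 78.5 25 31.1 82 2" "437.5 78.5 25 31.1 10 10"
```

```text
406 268 45 30 85 26 z95 72.0 [array([417.3, 291.8]), array([18.3,  8.6]), np.float64(1.0)] circ [array([417.4, 289.3]), np.float64(9.3)]
559 -81 42 66 90 171 z95 80.5 [array([559.1, -81.6]), array([67.5, 66.4]), np.float64(1.8)] circ [array([558.3, -81. ]), np.float64(34.5)]
t 40.50 meas [437.5  78.  141.2  31.2] meas-cmd [-0.1 -0.1  0.8  0. ] tilt w,z [-0. -0.] open 82.1 F [-0.7  0.3  0.7] grip 0.0 q6 0.93
[[[0,0,8,0,0,0,82],[0,0,17,0,0,0,82],[0,0,16,0,0,0,82],[0,0,17,0,0,0,82],[0,0,16,0,0,0,82],[0,0,17,0,0,0,82],[0,0,16,0,0,0,82],[0,0,8,0,0,0,82],[0,0,0,0,0,0,82],[0,0,0,0,0,0,82]]]
[[[0,0,0,0,0,0,10],[0,0,0,0,0,0,10],[0,0,0,0,0,0,10],[0,0,0,0,0,0,10],[0,0,0,0,0,0,10],[0,0,0,0,0,0,10],[0,0,0,0,0,0,10],[0,0,0,0,0,0,10],[0,0,0,0,0,0,10],[0,0,0,0,0,0,10]]]
```

View pics/t8.png

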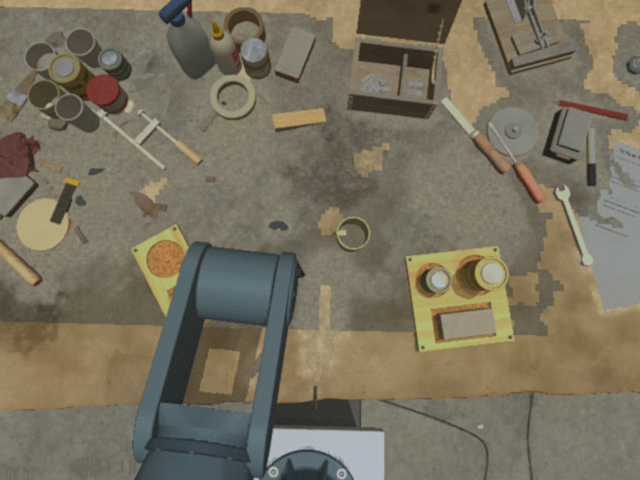

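The arm hides the tape in this view, with the elbow at about pixel (215,330). The finish board at (460,298) is correctly filled and the pot hasn't moved. Next is the jar.

Call:
jog_arm(series=[[[0,0,8,0,0,0,82],[0,0,17,0,0,0,82],[0,0,16,0,0,0,82],[0,0,17,0,0,0,82],[0,0,16,0,0,0,82],[0,0,17,0,0,0,82],[0,0,16,0,0,0,82],[0,0,8,0,0,0,82],[0,0,0,0,0,0,82],[0,0,0,0,0,0,82]]])

```text
time_s: 41.5
eef_pos: [0.4379, 0.0776, 0.0265]
eef_rot: [0.0, 0.963, 0.269, 0.0]
wrist_force: [0.4, -0.1, -0.3]
opening: 0.962
grasp_force: 0.0
```

Call:
jog_arm(series=[[[0,0,0,0,0,0,10],[0,0,0,0,0,0,10],[0,0,0,0,0,0,10],[0,0,0,0,0,0,10],[0,0,0,0,0,0,10],[0,0,0,0,0,0,10],[0,0,0,0,0,0,10],[0,0,0,0,0,0,10],[0,0,0,0,0,0,10],[0,0,0,0,0,0,10]]])

```text
time_s: 42.5
eef_pos: [0.4385, 0.0776, 0.0274]
eef_rot: [0.0, 0.963, 0.269, 0.001]
wrist_force: [-0.4, 0.0, 5.1]
opening: 0.724
grasp_force: 64.8
```

```bash
python3 plan.py "437.5 78.5 170 31.1 10 9" "545 220 170 31.1 10 9" "545 220 170 31.1 10 2" "498.6 323.6 170 31.1 10 8" "498.6 323.6 170 31.1 10 2" "498.6 323.6 36 31.1 10 8" "498.6 323.6 36 31.1 10 2"
```

```text
t 42.50 meas [438.5  77.6  27.4  31.2] meas-cmd [ 0.9 -0.5  1.9  0. ] tilt w,z [0.    0.001] open 61.8 F [-0.4  0.   5.1] grip 64.8 q6 0.93
[[[0,0,-9,0,0,0,10],[0,0,-18,0,0,0,10],[0,0,-18,0,0,0,10],[0,0,-18,0,0,0,10],[0,0,-18,0,0,0,10],[0,0,-18,0,0,0,10],[0,0,-18,0,0,0,10],[0,0,-18,0,0,0,10],[0,0,-10,0,0,0,10],[10,-4,0,0,0,0,10]]]
[[[21,-8,0,0,0,0,10],[21,-9,0,0,0,0,10],[20,-8,0,0,0,0,10],[21,-8,0,0,0,0,10],[21,-8,0,0,0,0,10],[20,-9,0,0,0,0,10],[21,-8,0,0,0,0,10],[10,-4,0,0,0,0,10],[0,0,0,0,0,0,10],[0,0,0,0,0,0,10]]]
[[[1,-8,0,0,0,0,10],[2,-16,0,0,0,0,10],[2,-16,0,0,0,0,10],[2,-16,0,0,0,0,10],[2,-16,0,0,0,0,10],[2,-16,0,0,0,0,10],[2,-17,0,0,0,0,10],[1,-8,0,0,0,0,10],[0,0,0,0,0,0,10],[0,0,0,0,0,0,10]]]
[[[0,0,10,0,0,0,10],[0,0,19,0,0,0,10],[0,0,19,0,0,0,10],[0,0,19,0,0,0,10],[0,0,19,0,0,0,10],[0,0,20,0,0,0,10],[0,0,19,0,0,0,10],[0,0,9,0,0,0,10],[0,0,0,0,0,0,10],[0,0,0,0,0,0,10]]]
```

Call:
jog_arm(series=[[[0,0,-9,0,0,0,10],[0,0,-18,0,0,0,10],[0,0,-18,0,0,0,10],[0,0,-18,0,0,0,10],[0,0,-18,0,0,0,10],[0,0,-18,0,0,0,10],[0,0,-18,0,0,0,10],[0,0,-18,0,0,0,10],[0,0,-10,0,0,0,10],[10,-4,0,0,0,0,10]]])

```text
time_s: 43.5
eef_pos: [0.4446, 0.0859, 0.1727]
eef_rot: [0.001, 0.963, 0.268, 0.001]
wrist_force: [0.3, -0.6, -3.1]
opening: 0.727
grasp_force: 66.2
```

Call:
jog_arm(series=[[[21,-8,0,0,0,0,10],[21,-9,0,0,0,0,10],[20,-8,0,0,0,0,10],[21,-8,0,0,0,0,10],[21,-8,0,0,0,0,10],[20,-9,0,0,0,0,10],[21,-8,0,0,0,0,10],[10,-4,0,0,0,0,10],[0,0,0,0,0,0,10],[0,0,0,0,0,0,10]]])

```text
time_s: 44.5
eef_pos: [0.5438, 0.2192, 0.1703]
eef_rot: [0.0, 0.963, 0.269, -0.001]
wrist_force: [-0.8, -0.9, -3.1]
opening: 0.723
grasp_force: 66.2
```

Call:
jog_arm(series=[[[1,-8,0,0,0,0,10],[2,-16,0,0,0,0,10],[2,-16,0,0,0,0,10],[2,-16,0,0,0,0,10],[2,-16,0,0,0,0,10],[2,-16,0,0,0,0,10],[2,-17,0,0,0,0,10],[1,-8,0,0,0,0,10],[0,0,0,0,0,0,10],[0,0,0,0,0,0,10]]])

```text
time_s: 45.5
eef_pos: [0.4982, 0.3234, 0.1712]
eef_rot: [0.0, 0.963, 0.269, -0.0]
wrist_force: [0.9, 0.0, -2.8]
opening: 0.726
grasp_force: 66.3
```

```bash
python3 look.py side s9 "406 268 45 30 85"; python3 plan.py; python3 -c "
import cv2;i=cv2.imread('pics/s9.png');cv2.imwrite('pics/s9c.png',cv2.resize(i[60:260,150:390],None,fx=3,fy=3))"
```

```text
406 268 45 30 85 563 z95 73.6 [array([407.5, 264.8]), array([67.3, 41.1]), np.float64(33.0)] circ [array([406.8, 264.5]), np.float64(35.9)]
t 45.55 meas [498.4 323.  171.2  31.1] meas-cmd [  0.2  -0.8 134.8  -0. ] tilt w,z [ 0. -0.] open 62.2 F [ 0.7 -0.9 -3. ] grip 66.3 q6 1.40
```

View pics/s9c.png

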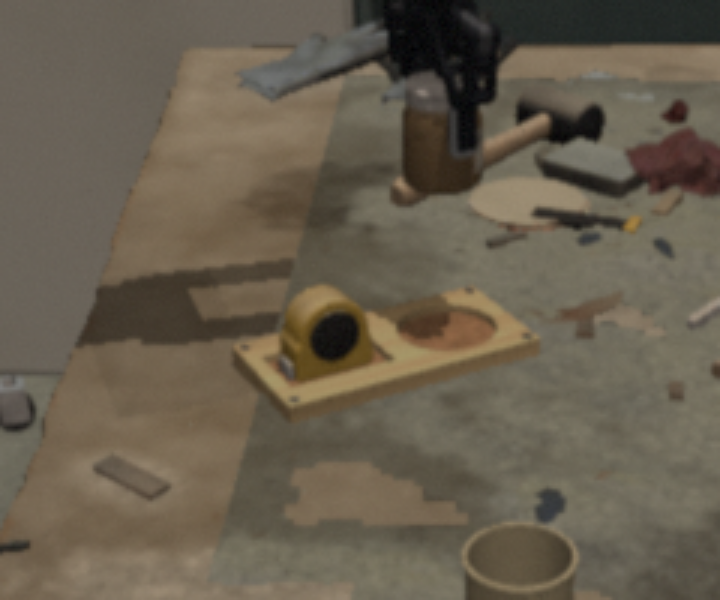

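The tape is seated upright at crop pixel (325,340), with its top at 73.6 mm. The jar is above the round recess, so I'll lower it, release and retreat.

Call:
jog_arm(series=[[[0,0,10,0,0,0,10],[0,0,19,0,0,0,10],[0,0,19,0,0,0,10],[0,0,19,0,0,0,10],[0,0,19,0,0,0,10],[0,0,20,0,0,0,10],[0,0,19,0,0,0,10],[0,0,9,0,0,0,10],[0,0,0,0,0,0,10],[0,0,0,0,0,0,10]]])

```text
time_s: 46.55
eef_pos: [0.4985, 0.323, 0.0372]
eef_rot: [-0.0, 0.963, 0.268, 0.0]
wrist_force: [0.9, 0.4, -3.5]
opening: 0.723
grasp_force: 67.2
```

```bash
python3 plan.py "498.6 323.6 37 31.1 80 5" "498.6 323.6 190 31.1 80 8" "450 60 220 31.1 80 15" "450 60 220 31.1 80 2"
```

```text
t 46.55 meas [498.5 323.   37.2  31.1] meas-cmd [ 0.3 -0.9  0.7 -0. ] tilt w,z [-0.  0.] open 61.7 F [ 0.9  0.4 -3.5] grip 67.2 q6 1.40
[[[0,0,0,0,0,0,80],[0,0,0,0,0,0,80],[0,0,0,0,0,0,80],[0,0,0,0,0,0,80],[0,0,-1,0,0,0,80],[0,0,-11,0,0,0,80],[0,0,-22,0,0,0,80],[0,0,-21,0,0,0,80],[0,0,-22,0,0,0,80],[0,0,-22,0,0,0,80]]]
[[[0,0,-22,0,0,0,80],[0,0,-22,0,0,0,80],[0,0,-11,0,0,0,80],[-6,7,-1,0,0,0,80],[-13,15,-2,0,0,0,80],[-13,14,-2,0,0,0,80],[-12,14,-2,0,0,0,80],[-13,15,-2,0,0,0,80],[-13,14,-3,0,0,0,80],[-13,14,-2,0,0,0,80]]]
[[[-12,15,-2,0,0,0,80],[-13,14,-2,0,0,0,80],[-13,14,-2,0,0,0,80],[-12,15,-2,0,0,0,80],[-13,14,-2,0,0,0,80],[-13,14,-2,0,0,0,80],[-12,15,-2,0,0,0,80],[-7,7,-2,0,0,0,80],[0,0,0,0,0,0,80],[0,0,0,0,0,0,80]]]
```

Call:
jog_arm(series=[[[0,0,0,0,0,0,80],[0,0,0,0,0,0,80],[0,0,0,0,0,0,80],[0,0,0,0,0,0,80],[0,0,-1,0,0,0,80],[0,0,-11,0,0,0,80],[0,0,-22,0,0,0,80],[0,0,-21,0,0,0,80],[0,0,-22,0,0,0,80],[0,0,-22,0,0,0,80]]])

```text
time_s: 47.55
eef_pos: [0.4983, 0.3235, 0.1381]
eef_rot: [-0.0, 0.963, 0.269, 0.0]
wrist_force: [-0.1, -0.2, 0.4]
opening: 0.937
grasp_force: 0.0
```

Call:
jog_arm(series=[[[0,0,-22,0,0,0,80],[0,0,-22,0,0,0,80],[0,0,-11,0,0,0,80],[-6,7,-1,0,0,0,80],[-13,15,-2,0,0,0,80],[-13,14,-2,0,0,0,80],[-12,14,-2,0,0,0,80],[-13,15,-2,0,0,0,80],[-13,14,-3,0,0,0,80],[-13,14,-2,0,0,0,80]]])

```text
time_s: 48.55
eef_pos: [0.4741, 0.1994, 0.2041]
eef_rot: [-0.0, 0.963, 0.268, -0.001]
wrist_force: [-0.3, -0.2, 0.3]
opening: 0.937
grasp_force: 0.0
```

Call:
jog_arm(series=[[[-12,15,-2,0,0,0,80],[-13,14,-2,0,0,0,80],[-13,14,-2,0,0,0,80],[-12,15,-2,0,0,0,80],[-13,14,-2,0,0,0,80],[-13,14,-2,0,0,0,80],[-12,15,-2,0,0,0,80],[-7,7,-2,0,0,0,80],[0,0,0,0,0,0,80],[0,0,0,0,0,0,80]]])

```text
time_s: 49.55
eef_pos: [0.4496, 0.0595, 0.2209]
eef_rot: [-0.0, 0.963, 0.268, -0.0]
wrist_force: [-0.2, 0.2, 0.6]
opening: 0.935
grasp_force: 0.0
```

```bash
python3 look.py side s10 "498.6 323.6 45 76 110" "406 268 45 30 85" "467 -260 36 60 90" "481 -354 45 97 120" "379 -324 70 44 60" "559 -81 42 66 90"
```

```text
498.6 323.6 45 76 110 292 z95 90.8 [array([500., 321.]), array([57.9, 55.9]), np.float64(73.2)] circ [array([500. , 321.7]), np.float64(30.3)]
406 268 45 30 85 568 z95 73.4 [array([407.2, 266. ]), array([68. , 38.9]), np.float64(31.6)] circ [array([407.2, 264.2]), np.float64(35.9)]
467 -260 36 60 90 731 z95 72.5 [array([ 467.2, -258. ]), array([52.4, 52.4]), np.float64(7.8)] circ [array([ 466.2, -259.2]), np.float64(28.0)]
481 -354 45 97 120 1809 z95 110.3 [array([ 480.3, -353.5]), array([67.1, 67.1]), np.float64(84.0)] circ [array([ 480.4, -353.6]), np.float64(34.5)]
379 -324 70 44 60 2337 z95 53.9 [array([ 379.1, -324. ]), array([ 52.3, 112.8]), np.float64(8.0)] circ [array([ 378.8, -324.9]), np.float64(59.8)]
559 -81 42 66 90 495 z95 79.3 [array([558.7, -82.8]), array([70.1, 68. ]), np.float64(63.9)] circ [array([558.1, -81.6]), np.float64(36.2)]
```

View pics/s10.png

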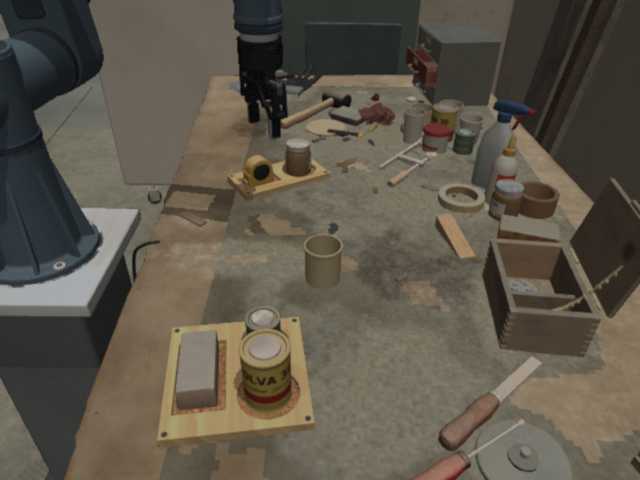

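All five are seated: jar (298,158), tape (259,172), block (197,368), oil tin (265,365) and paste tin (262,320). The pot hasn't moved from (323,260) and the arm is clear, so I'm handing in.

```bash
python3 -c "
from bench import ctrl
print(ctrl.hand_in())"
```

```text
the job is handed in; nothing more can be done
None
```

The job is handed in: the final camera check showed all five items upright and released in their own recesses, the mixing pot where it started and the arm clear, at about 50 s of the 128 s allowed; the hand-in returned no verdict.

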